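Build up the tilted idler shaft

ROBOT

A 6-joint arm with a two-finger parallel gripper is mounted at the origin on the work surface. World frame = base frame: x ahead of the robot, y to its left, z up, the work surface at z = 0. Lengths are in m, angles in rad, forces in N, time in s.
With the tool pointing down it reaches from about 0.3 to 0.775 m from the base axis. Payload 14.6 kg.
Tool frame: the origin (TCP) lies midway between the tips of the shut fingers; the grasp point (between the pads) lies 19 mm behind it; x points along the fingers, y is the direction in which the jaws open and shut, and the axes are right-handed (so a half turn about x gives the same grasp; the last joint's range is limited). The gripper opens to 85 mm and grips with 20 to 120 N. Pads are 22 mm wide; open, the fingers measure 114 mm over their backs; the gripper's body (76 mm by 85 mm) begins 54 mm behind the grasp point. The pads swing forward as they close: fully open they stand 13 mm farther back than shut.
Start: joints at [-1.167, 0.3, 1.521, -0, 1.321, -0.067], TCP at [0.249, -0.49, 0.231] pointing down, gripper open.
Joint ranges: [-3.03, 3.03], [-0.79, 2.21], [0.23, 2.52], [-1.04, 4.18], [0, 3.07], [-2.55, 2.55]. Speed limits (rad/s): [2.22, 2.22, 2.57, 3.14, 3.14, 3.14].

INTERFACE

Orientations are given as a unit quaternion [w, x, y, z].
In Python, from bench import manip gives the robot as it stands. The module is installed in compiled form; this text tells all that it offers.
- The arm moves only by the tool drive_tool, never from a script. Its argument "plan" is a list of rows, each a list of 6 numbers: the shift along the tool's x, y, z each as a share of 0.3 m, from -1 to 1, then the turn, a rotation vector about the tool's x, y, z each as a share of pi/2 rad, from -1 to 1. In form: [[x, y, z, rx, ry, rz], ...]. A call has exactly 10 rows; each row is the pose to reach, as a shift and turn from the pose measured when the call began, along the tool's axes at that moment; what a row does not reach only later rows make up. A row lasts 1/8 s, in which the tool goes at most 62.5 mm and 10.7 degrees, less where a joint would pass 70% of its speed; a pose out of reach is approached as far as the arm can. A call with a number of a shift or a turn outside -1 to 1 is refused whole. A call with a gripper value outside its range is refused whole. "claw" is the opening, from 0 (shut) to 1 (fully open), set as the call begins (left out, the last holds). The fingers move at their own pace and stop on an object; "grip_force" is the grip in N (left out, the last holds). Time passes only in rows, so rows that repeat a pose let the fingers close, or fill a call up. It gives the time, the measured TCP pose, the force and the opening at its end, in the units of the state.
- manip.state(): the state, without advancing time (a new reading comes with each control period).
- manip.capture(name): name is "side" or "top" or "wrist"; returns the picture (420x560x3 uint8, blue, green, red); there is no depth.
- manip.calibration(name): a dict with "camera_matrix" (3x3 intrinsics, pixels), "world_to_cam" (4x4, takes a point from world to camera coordinates); the wrist camera has in their place "mount" (4x4, takes a point from camera to tool coordinates, whose origin is the TCP and whose axes are the tool frame's). Camera axes: x right, y down, z forward; pixel columns grow to the right and rows downward; lengths in m; the calibration is good to about 2 mm. The wrist camera is an equidistant fisheye: a pixel r from the principal point sees the ray r / f radians off the axis. A picture is of the moment at which its call begins: read the wrist's pose just before it. calibration takes no time and is no camera call.
- manip.sign_off(): hands the job in, once; it reports no verdict.
The state is a dict: "time_s": time; "q": joint angles; "dq": joint speeds; "joint_torque": joint torques, N m; "tool_pos": TCP position; "tcp_rot": TCP orientation; "wrist_force": force on the tool from outside, world axes, zero at the start; "wrist_torque": the same for the moment, N m; "grip_width": opening from 0.0 (shut) to 1.0 (fully open).
Only numpy, scipy, OpenCV 4.12 (cv2) and the standard library are available. Lean on these libraries where they do the work, as an engineer would, in place of code of your own. Each camera call takes 0.05 s, during which the arm holds its last target.

TASK

Build up the shaft on the tilted assembly stand: push on the steel bearing first, right down to the shoulder, then the blue spacer from the top of the pile, then the brass washer from under it, and finally close the shaft with the red retaining cap. Each part must sit flush on the one below, released and at rest. Leave the screwdriver, the oil bottle and the gauge case where they are.

Things in the scene. Friction and masses are not known exactly. Their poses are not given: they have to be found in the camera images.
- stand: Fixed assembly stand: grey base plate 160 x 100 x 12 mm (from 60 mm before to 100 mm behind the origin along its x) carrying a dark block that holds the shaft leaning towards its -x side. Origin on the bench straight below the shoulder point of the shaft; z up.
- shaft: Fixed bright steel shaft, 20 mm across, on the stand, its axis 30 degrees from vertical, leaning to the stand's -x side (roughly towards the robot). Origin at the centre of its shoulder (the flat top of an aluminium boss 32 mm across and 32 mm long, below which the block is 60 mm wide), 100 mm above the bench; z runs along the axis out to the tip, y is level. The shaft stands 52 mm proud of the shoulder, the last 7 mm tapering to 10 mm across at the tip.
- home_bearing (a point): Point on the shaft's axis, 7 mm above the shoulder, where the centre of the bearing belongs; fixed to the shaft, same axes as shaft.
- home_spacer (a point): Point on the shaft's axis, 23 mm above the shoulder, where the centre of the spacer belongs; fixed to the shaft, same axes as shaft.
- home_washer (a point): Point on the shaft's axis, 35 mm above the shoulder, where the centre of the washer belongs; fixed to the shaft, same axes as shaft.
- home_cap (a point): Point on the shaft's axis, 38 mm above the shoulder, where the underside of the cap belongs; fixed to the shaft, same axes as shaft.
- post_pile: Fixed round kit post: green foot 64 mm across and 6 mm high, grey column 30 mm across up to a flat top 30 mm above the bench, then a locating pin 14 mm across and 10 mm high (parts sit loosely round it). Origin at the centre of its underside on the bench. Holds the pile: brass washer below, blue spacer on top.
- post_bearing: Fixed round kit post: green foot 64 mm across and 6 mm high, grey column 30 mm across up to a flat top 30 mm above the bench, then a locating pin 14 mm across and 10 mm high (parts sit loosely round it). Origin at the centre of its underside on the bench. Holds the bearing.
- post_cap: Fixed round kit post: green foot 64 mm across and 6 mm high, grey column 30 mm across up to a flat top 30 mm above the bench, then a locating pin 14 mm across and 10 mm high (parts sit loosely round it). Origin at the centre of its underside on the bench. Holds the cap.
- bearing: Steel ball bearing with dark shields: ring 52 mm across, bore 23 mm, 14 mm high, about 0.14 kg. Loose, lying flat at the start. Origin at its centre, mid-height; z is its axis, both faces are alike.
- spacer: Blue spacer ring 40 mm across, bore 23 mm, 18 mm high, about 0.05 kg; lies on the washer. Loose, lying flat at the start. Origin at its centre, mid-height; z is its axis, both faces are alike.
- washer: Brass washer 50 mm across, bore 23 mm, 6 mm thick, about 0.06 kg; lies under the spacer on the post. Loose, lying flat at the start. Origin at its centre, mid-height; z is its axis, both faces are alike.
- cap: Red ribbed retaining cap with a dark spot on its closed top, about 36 mm across, 30 mm high, open below with a blind bore 23 mm across and 20 mm deep, about 0.06 kg. Loose, mouth down at the start. Origin at the centre of its underside (the mouth), z up through the closed top.
- screwdriver: Bystander: screwdriver with a black handle, 200 mm long, lying on the bench before the stand, along its own x. Leave alone.
- oil_bottle: Bystander: white bottle with a yellow cap, 52 mm across, 130 mm high, upright; origin under its centre. Leave alone.
- gauge_case: Bystander: dark gauge case lying flat, 90 (x) x 190 (y) x 26 mm high; origin under its centre. Leave alone.

How it is judged:
On the way, in this order (a step that is already met when the one before it is completed fails the run):
1. the bearing is home against the shoulder (distance between bearing and home_bearing below 0.0045 m and angle between the z axis of bearing and the z axis of shaft, either way round below 0.12 rad), for 0.2 s.
2. the spacer is home on the bearing (all of step 1 and distance between spacer and home_spacer below 0.0045 m and angle between the z axis of spacer and the z axis of shaft, either way round below 0.12 rad), for 0.2 s.
3. the washer is home on the spacer (all of step 2 and distance between washer and home_washer below 0.0045 m and angle between the z axis of washer and the z axis of shaft, either way round below 0.12 rad), for 0.2 s.
4. the cap is home on the washer (all of step 3 and distance between cap and home_cap below 0.0045 m and angle between the z axis of cap and the z axis of shaft, either way round below 0.12 rad), for 0.2 s.
At the end, for the whole second after the job is handed in: Bearing, spacer, washer and cap are on the shaft in that order from the shoulder up, each within 4.5 mm of its home point and its axis within 0.12 rad of the shaft's, slower than 0.02 m/s and released (all of step 4 and linear speed of each of bearing, spacer, washer, cap below 0.02 m/s); the robot touches nothing.
It fails at once if the screwdriver is moved by more than 30 mm (distance of screwdriver from where it was at the start of the episode above 0.03 m).
It fails at once if the oil bottle is moved by more than 30 mm (distance of oil_bottle from where it was at the start of the episode above 0.03 m).
It fails at once if the gauge case is moved by more than 30 mm (distance of gauge_case from where it was at the start of the episode above 0.03 m).
It fails at once if the oil bottle is tipped over (more than 0.5 rad) (angle between oil_bottle's own z axis and vertical above 0.5 rad).
It also fails if it takes over 72 s, if anything falls off the work surface, if the arm or the gripper's body presses on something with over 40 N, if the wrist force passes 120 N, or if a joint passes its speed limit or range.

## Working session

There is one attempt and no reset: what is moved stays moved. The work goes in short steps, Python scripts to look and compute and a tool call to move; the robot and the scene stay as the last step left them, time stands still between calls to the robot, and variables do not carry over. Pictures are saved under pics/ and viewed, and the job is handed in when it is done.

Besides the shell and the picture viewer there is one more tool, called after ">>>" as name(argument=value, ...) on one line, values as JSON. drive_tool: Moves the arm, as the interface text tells. Its arguments: {"type":"object","properties":{"plan":{"type":"array"},"claw":{"type":"number"},"grip_force":{"type":"number"}},"required":["plan"]}

```bash
mkdir -p pics; ls; python3 - <<'E'
from bench import manip
import cv2
print(manip.state())
for n in("side","top","wrist"):
    print(n,manip.calibration(n))
    cv2.imwrite(f"pics/{n}0.png",manip.capture(n))
E
```

```text
pics
{'time_s': 0.0, 'q': array([-1.16659000e+00,  3.00504451e-01,  1.52157556e+00,  8.43157376e-06,
        1.32068721e+00, -6.65990194e-02]), 'dq': array([-4.41554946e-04,  4.72004743e-06,  4.85531800e-04,  1.36296896e-03,
        2.91561535e-04, -2.87774306e-03]), 'joint_torque': array([-4.78721213e-04, -5.43501019e+01, -3.61795628e+01, -1.00080701e-04,
        4.00716614e-03, -4.63723131e-05]), 'tool_pos': array([ 0.24939226, -0.48995232,  0.23070535]), 'tcp_rot': array([-0.16451115, -0.68753827, -0.16533085,  0.68767211]), 'wrist_force': array([ 0.21314723, -0.56560507, -0.67398914]), 'wrist_torque': array([-0.01531906,  0.03842366, -0.02540896]), 'grip_width': 0.9948759427277736}
side {'camera_matrix': array([[399.02418924,   0.        , 282.76486054],
       [  0.        , 399.02418924, 210.81911186],
       [  0.        ,   0.        ,   1.        ]]), 'world_to_cam': array([[ 0.98578448, -0.16776702, -0.00912049, -0.50173975],
       [-0.12091821, -0.67072209, -0.73178594,  0.22988547],
       [ 0.11665223,  0.72248606, -0.68147351,  0.82499186],
       [ 0.        ,  0.    
[... 303 characters left out ...]
18655, -0.02219743, -0.17573873,  0.52137319],
       [ 0.17638067, -0.03134091, -0.98382295,  1.11558926],
       [ 0.        ,  0.        ,  0.        ,  1.        ]])}
wrist {'camera_matrix': array([[325.1922621 ,   0.        , 280.2987384 ],
       [  0.        , 325.1922621 , 203.38351972],
       [  0.        ,   0.        ,   1.        ]]), 'mount': array([[-8.31505409e-04, -2.87688085e-01,  9.57723799e-01,
        -1.43570838e-01],
       [ 9.99999654e-01, -2.35643080e-04,  7.97425538e-04,
         6.88932422e-04],
       [-3.72883996e-06,  9.57724131e-01,  2.87688182e-01,
        -7.34006034e-02],
       [ 0.00000000e+00,  0.00000000e+00,  0.00000000e+00,
         1.00000000e+00]])}
```

View pics/side0.png

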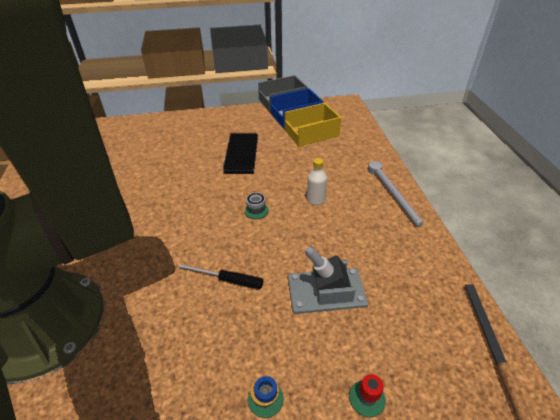

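View pics/top0.png

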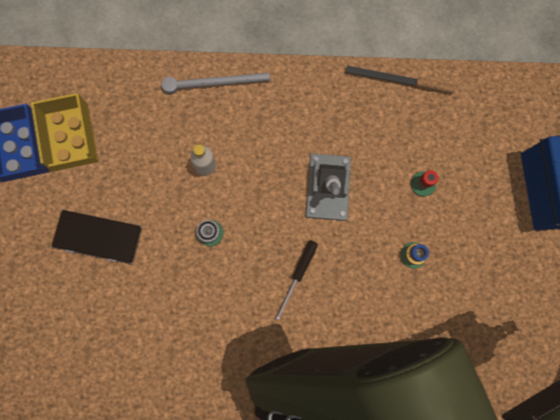

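View pics/wrist0.png

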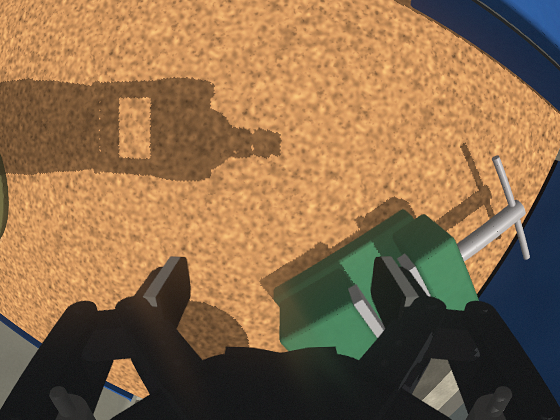

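The top view shows the bearing post near (209,232), the stand near (330,185), the cap near (428,180) and the pile near (417,254). The side view shows the same layout, and the wrist view shows only a vise. I'll enlarge these next.

```bash
python3 - <<'E'
import cv2,numpy as np
t=cv2.imread("pics/top0.png");s=cv2.imread("pics/side0.png")
def crop(im,x,y,w,h,k):
    return cv2.resize(im[y:y+h,x:x+w],None,fx=k,fy=k,interpolation=cv2.INTER_CUBIC)
cv2.imwrite("pics/t_a.png",np.hstack([crop(t,290,140,80,100,5),crop(t,395,160,80,100,5)][:2]))
cv2.imwrite("pics/t_b.png",crop(t,185,205,50,50,8))
cv2.imwrite("pics/s_a.png",crop(s,280,230,100,90,6))
cv2.imwrite("pics/s_b.png",crop(s,240,360,160,60,5))
cv2.imwrite("pics/s_c.png",crop(s,235,180,50,50,8))
E
```

```text
(no output)
```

View pics/t_a.png

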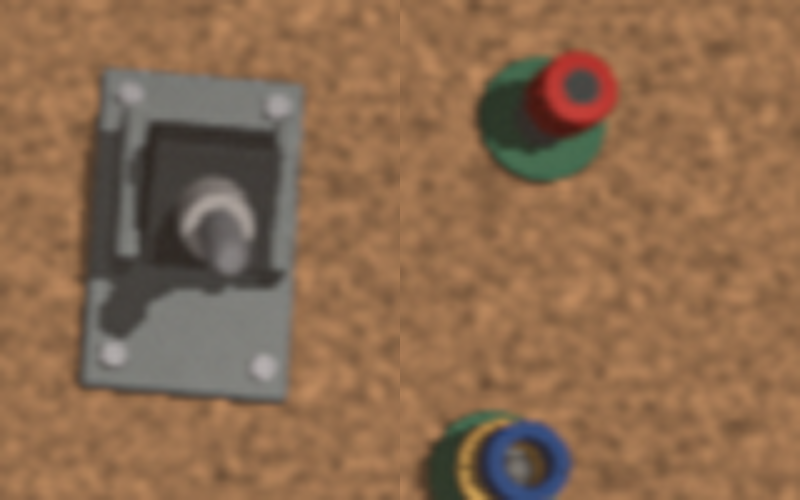

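View pics/t_b.png

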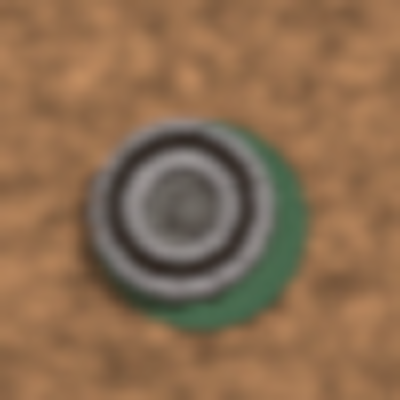

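View pics/s_a.png

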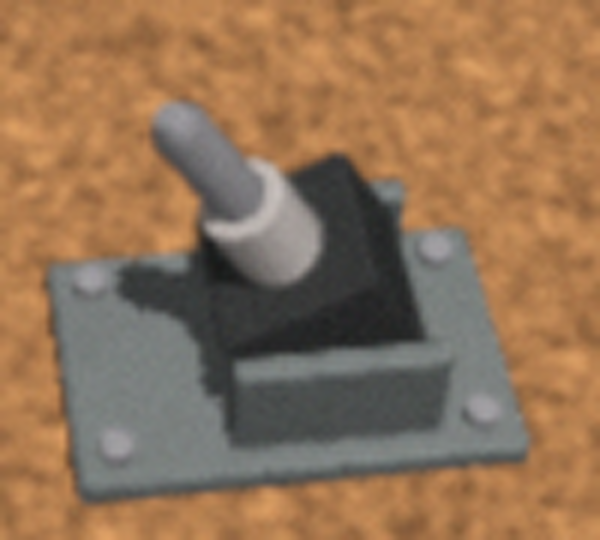

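View pics/s_b.png

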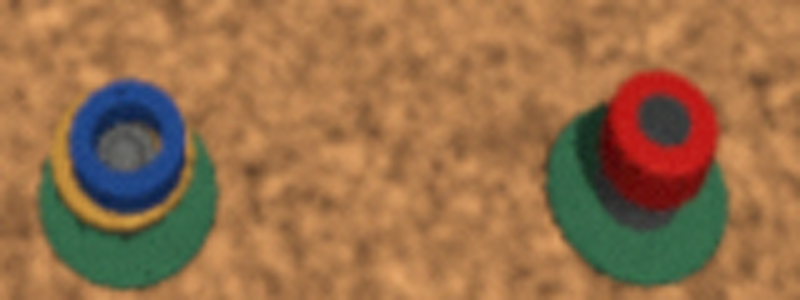

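View pics/s_c.png

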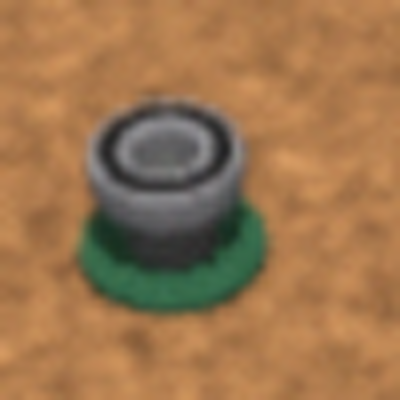

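The crops give these feature pixels:

| Feature | Top view | Side view |
|---|---|---|
| Bearing top | (207.3,230.7) | (255.3,197.8) |
| Cap top | (430.6,177.0) | (371.8,384.0) |
| Spacer top | (419.6,251.8) | (265.2,386.6) |

The stand plate corners are also clear in both views.

```bash
cat > h.py <<'E'
import numpy as np, cv2, json
from scipy.optimize import least_squares
from scipy.spatial.transform import Rotation as R
CAL=json.load(open('cal.json'))
def proj(n,P):
    K=np.array(CAL[n]['K']);T=np.array(CAL[n]['T'])
    P=np.atleast_2d(P);c=P@T[:3,:3].T+T[:3,3]
    u=c@K.T
    return u[:,:2]/u[:,2:]
def ray(n,uv,z):
    K=np.array(CAL[n]['K']);T=np.array(CAL[n]['T'])
    d=T[:3,:3].T@np.linalg.solve(K,[uv[0],uv[1],1]);o=-T[:3,:3].T@T[:3,3]
    return o+d*(z-o[2])/d[2]
E
python3 - <<'E'
from bench import manip
import json
c={}
for n in("side","top"):
    k=manip.calibration(n); c[n]=dict(K=k['camera_matrix'].tolist(),T=k['world_to_cam'].tolist())
json.dump(c,open('cal.json','w'))
from h import *
D={'bearing':(.044,(207.3,230.7),(255.3,197.8)),'cap':(.060,(430.6,177.0),(371.8,384)),'spacer':(.054,(419.6,251.8),(265.2,386.6))}
for k,(z,t,s) in D.items():
    print(k,ray('top',t,z).round(4),ray('side',s,z).round(4))
    f=lambda p:np.r_[proj('top',p)[0]-t,proj('side',p)[0]-s]
    r=least_squares(f,ray('top',t,z));print('  tri',r.x.round(4),f(r.x).round(2))
cr=lambda x0,y0,k,p:((p[0]+.5)/k+x0-.5,(p[1]+.5)/k+y0-.5)
# stand local points
tip=np.array([-np.sin(np.pi/6),0,np.cos(np.pi/6)])
C=np.array([[.1,.05,.012],[.1,-.05,.012],[-.06,-.05,.012],[-.06,.05,.012]])
sh=np.array([0,0,.1]); 
ot=[cr(290,140,5,p) for p in [(105,70),(302,87),(284,388),(83,374)]]
os=[cr(280,230,6,p) for p in [(463,228),(525,448),(83,485),(50,268)]]
def L(p,P): 
    c,s=np.cos(p[2]),np.sin(p[2]);return P@np.array([[c,-s,0],[s,c,0],[0,0,1]]).T+[p[0],p[1],0]
def f(p):
    W=L(p,C); return np.r_[(proj('top',W)-ot).ravel(),(proj('side',W[[0,1,2,3]])-os).ravel()]
r=least_squares(f,[.55,-.1,0]);print(r.x,f(r.x).round(1).reshape(-1,2).tolist())
for use in('top','side'):
    g=lambda p:(f(p)[:8] if use=='top' else f(p)[8:]); q=least_squares(g,[.55,-.1,0]);print(use,q.x)
P=np.array([sh,sh+.052*tip]);W=L(r.x,P);print(W)
for n,x0,y0,k in(('top',290,140,5),('side',280,230,6)):
    print(n,((proj(n,W)-[x0,y0]+.5)*k-.5).round(1).tolist())
E
```

```text
bearing [0.4782 0.2546 0.044 ] [0.4809 0.2585 0.044 ]
  tri [0.479  0.2544 0.0473] [-0.02 -0.55 -0.6   0.17]
cap [ 0.6146 -0.2645  0.06  ] [ 0.6152 -0.264   0.06  ]
  tri [ 0.6148 -0.2643  0.0607] [ 0.01 -0.15 -0.11  0.03]
spacer [ 0.4382 -0.2343  0.054 ] [ 0.4396 -0.2352  0.054 ]
  tri [ 0.4392 -0.2347  0.0527] [-0.03 -0.34 -0.24  0.06]
[ 0.58036633 -0.02789626 -0.06552283] [[-0.6, -1.8], [0.5, -1.5], [0.4, 2.2], [-0.9, 1.4], [0.4, -0.4], [1.5, 0.2], [-0.8, 1.2], [-0.6, -1.0]]
top [ 0.5806991  -0.02830543 -0.06354617]
side [ 0.58015733 -0.02749715 -0.0675606 ]
[[ 0.58036633 -0.02789626  0.1       ]
 [ 0.55442212 -0.02619388  0.14503332]]
top [[216.3, 225.8], [227.5, 259.9]]
side [[239.8, 200.6], [167.6, 117.8]]
```

```bash
cat >> h.py <<'E'
def Rq(q): return R.from_quat(np.r_[q[1:],q[0]])
def down(yaw,tilt=0):
    """tool x along: tilt from straight down towards +x' ; tool y level = dir at yaw(+y rotated by yaw); z=x cross y"""
    c,s=np.cos(yaw),np.sin(yaw)
    x=np.array([np.sin(tilt)*c,np.sin(tilt)*s,-np.cos(tilt)])
    y=np.array([-s,c,0]); z=np.cross(x,y)
    return R.from_matrix(np.c_[x,y,z])
def move(st,pos,Rt,flip=False):
    R0=Rq(st['tcp_rot']); 
    if flip: Rt=Rt*R.from_euler('x',np.pi)
    sh=R0.inv().apply(np.array(pos)-st['tool_pos'])/.3
    rv=(R0.inv()*Rt).as_rotvec()/(np.pi/2)
    return np.r_[sh,rv].round(4).tolist()
MOUNT=None
def wproj(cal,pos,Rt,P):
    M=np.array(cal['mount']);K=np.array(cal['camera_matrix'])
    P=np.atleast_2d(P);t=Rt.inv().apply(P-pos);c=(t-M[:3,3])@M[:3,:3]
    r=np.hypot(c[:,0],c[:,1]);th=np.arctan2(r,c[:,2])
    return np.c_[c[:,0]/r*th*K[0,0]+K[0,2],c[:,1]/r*th*K[1,1]+K[1,2]]
def wray(cal,pos,Rt,uv):
    M=np.array(cal['mount']);K=np.array(cal['camera_matrix'])
    d=(np.array(uv)-[K[0,2],K[1,2]])/K[0,0];th=np.hypot(*d)
    c=np.r_[d/th*np.sin(th),np.cos(th)] if th>0 else np.array([0,0,1.])
    return Rt.apply(M[:3,:3]@c), pos+Rt.apply(M[:3,3])
def wz(cal,pos,Rt,uv,z):
    d,o=wray(cal,pos,Rt,uv);return o+d*(z-o[2])/d[2]
BEAR=np.array([.479,.2555,.037]);SPA=np.array([.4388,-.2346,.045]);CAP=np.array([.6148,-.2643,.030])
STAND=np.array([.5804,-.0279]);YAW=-.0655
def sdir(yaw=YAW): return np.array([-.5*np.cos(yaw),-.5*np.sin(yaw),np.sqrt(.75)])
def shaft(d,yaw=YAW): return np.r_[STAND,.1]+d*sdir(yaw)
E
python3 - <<'E'
from bench import manip
from h import *
st=manip.state();print(Rq(st['tcp_rot']).as_matrix().round(3))
# candidate: down tool yaw 0 
for fl in(0,1):
  print(move(st,[.35,-.2,.3],down(0),fl), move(st,[.479,.2555,.30],down(0),fl))
E
```

```text
[[-0.     0.454 -0.891]
 [ 0.001 -0.891 -0.454]
 [-1.    -0.001 -0.   ]]
[-0.2298, -0.7096, -0.7373, -1.7003, -0.0007, 0.0001] [-0.2287, -1.8678, -1.8092, -1.7003, -0.0007, 0.0001]
[-0.2298, -0.7096, -0.7373, 0.2997, 0.0001, 0.0005] [-0.2287, -1.8678, -1.8092, 0.2997, 0.0001, 0.0005]
```

```bash
python3 - <<'E'
from bench import manip
from h import *
st=manip.state()
for p in([.45,-.06,.29],[.44,-.1,.3]): print(move(st,p,down(YAW,np.pi/6),1))
E
```

```text
[-0.1962, -0.9743, -1.246, 0.3333, 0.3253, 0.0899]
[-0.2296, -0.8706, -1.1558, 0.3333, 0.3253, 0.0899]
```

>>> drive_tool(plan=[[-0.23, -0.1, -0.12, 0.04, 0.04, 0.01], [-0.23, -0.25, -0.28, 0.08, 0.08, 0.02], [-0.23, -0.4, -0.44, 0.13, 0.12, 0.03], [-0.23, -0.54, -0.6, 0.18, 0.17, 0.05], [-0.23, -0.68, -0.76, 0.23, 0.22, 0.06], [-0.23, -0.8, -0.9, 0.28, 0.27, 0.075], [-0.23, -0.87, -1, 0.333, 0.325, 0.09], [-0.23, -0.87, -1, 0.333, 0.325, 0.09], [-0.23, -0.87, -1, 0.333, 0.325, 0.09], [-0.23, -0.87, -1, 0.333, 0.325, 0.09]], claw=1.0, grip_force=60)

```text
time_s: 1.4
tool_pos: [0.3983, -0.1224, 0.3001]
tcp_rot: [-0.016, 0.865, -0.029, -0.5]
wrist_force: [-0.1, -0.6, 0.1]
grip_width: 0.997
```

```bash
python3 - <<'E'
from bench import manip
from h import *
st=manip.state();print(st['time_s'],st['tool_pos'],st['q'],st['dq'].round(3))
im=manip.capture('wrist');cv2.imwrite('pics/w1.png',im)
cal=manip.calibration('wrist');Rt=Rq(st['tcp_rot']);print(Rt.as_matrix().round(3))
import pickle;pickle.dump((st,cal),open('w1.pkl','wb'))
print(wproj(cal,st['tool_pos'],Rt,[shaft(0),shaft(.052),BEAR,SPA,CAP,[.58,-.03,.0]]).round(1))
E
```

```text
1.4 [ 0.39825006 -0.12244651  0.30006407] [-0.51458914 -0.33373414  2.06020667  0.26780444  0.9534412   1.01813318] [-0.004  0.003 -0.001 -0.001 -0.002  0.007]
[[ 0.498 -0.066 -0.865]
 [-0.034 -0.998  0.057]
 [-0.867  0.001 -0.499]]
[[195.1 127.9]
 [183.4 131. ]
 [ 42.5 225.7]
 [362.4 235.1]
 [363.1 119.5]
 [211.9 156.7]]
```

View pics/w1.png

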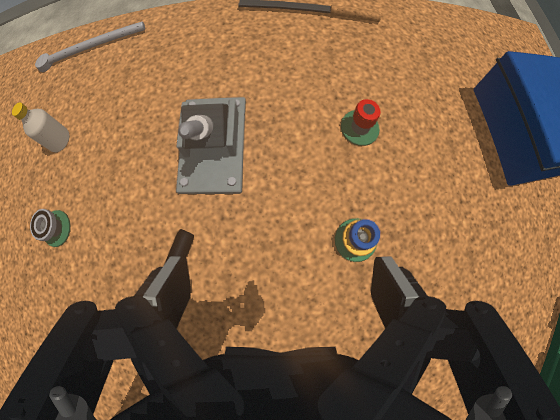

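The wrist view shows everything. The shaft tip is near (185,131), the bearing near (42,226), the spacer near (365,236) and the cap near (368,110). I'll enlarge these to refine them.

```bash
cat >> h.py <<'E'
def crop(im,x,y,w,h,k): return cv2.resize(im[y:y+h,x:x+w],None,fx=k,fy=k,interpolation=cv2.INTER_CUBIC)
E
python3 - <<'E'
from h import *
im=cv2.imread('pics/w1.png')
a=crop(im,165,85,100,75,8); cv2.imwrite('pics/w1a.png',a)
b=np.hstack([crop(im,20,200,50,50,8),crop(im,340,210,50,50,8)]); cv2.imwrite('pics/w1b.png',b)
E
```

```text
(no output)
```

View pics/w1a.png

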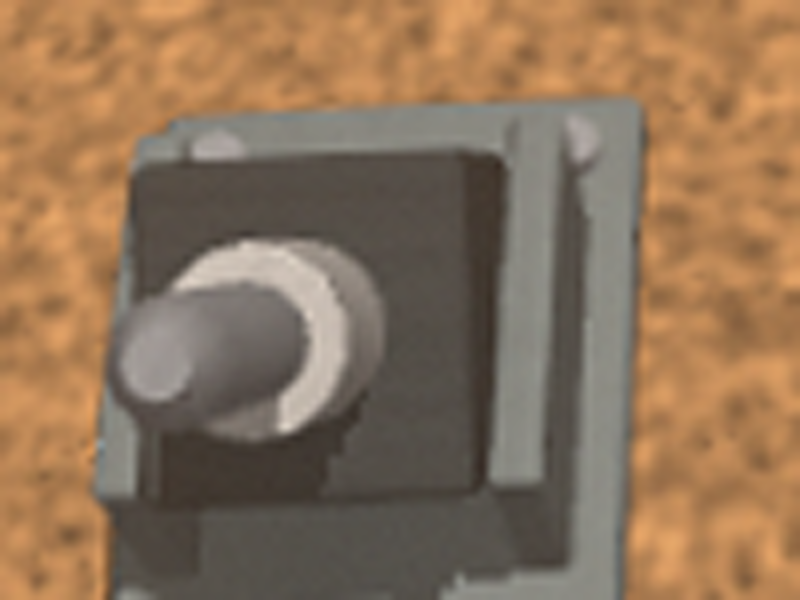

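View pics/w1b.png

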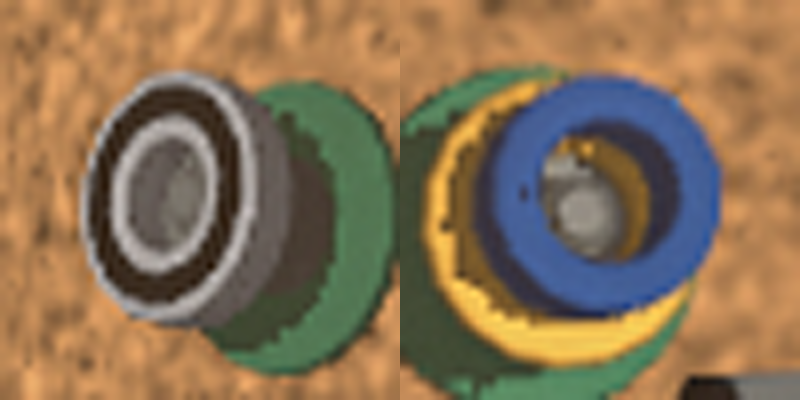

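```bash
python3 - <<'E'
from h import *
import pickle
st,cal=pickle.load(open('w1.pkl','rb'));Rt=Rq(st['tcp_rot']);p0=st['tool_pos']
print('bear',wz(cal,p0,Rt,(40.7,224.3),.044),'spacer',wz(cal,p0,Rt,(365.3,233.6),.054))
# stand: observations tip & shoulder in wrist, top, side
W=np.array([[196.3,127.1],[184.2,130.3]])
cr=lambda x0,y0,k,p:((p[0]+.5)/k+x0-.5,(p[1]+.5)/k+y0-.5)
tt=cr(290,140,5,(230,257)); ts=cr(280,230,6,(176,114))
for yaw in(-.0655,None):
  def f(p,y=yaw):
    y_=p[2] if y is None else y
    S=np.r_[p[:2],.1];T=S+.052*sdir(y_)
    e=(wproj(cal,p0,Rt,[S,T])-W).ravel()
    e2=(proj('top',T)[0]-tt);e3=proj('side',T)[0]-ts
    return np.r_[e,e2*1,e3*1,(p[2]+.0655)/.02]
  r=least_squares(f,[.58,-.028,-.0655]);print(r.x,f(r.x).round(2))
E
```

```text
bear [0.47993973 0.25357226 0.044     ] spacer [ 0.43937191 -0.23624652  0.054     ]
[ 0.58166353 -0.02880434 -0.0655    ] [-0.44 -0.13  0.06 -0.39 -0.07  0.01 -0.65  0.89  0.  ]
[ 0.58165963 -0.02885682 -0.06858096] [-0.4  -0.13  0.03 -0.39 -0.08  0.01 -0.65  0.88 -0.15]
```

```bash
sed -i 's/^STAND=.*/STAND=np.array([.5816,-.0288]);YAW=-.067/; s/^BEAR=.*/BEAR=np.array([.4797,.2543,.037]);SPA=np.array([.4391,-.2355,.045]);CAP=np.array([.6148,-.2643,.030])/' h.py; python3 - <<'E'
from bench import manip
from h import *
st=manip.state()
print(move(st,[.4797,.2543,.10],down(YAW,0),1),move(st,[.4797,.2543,.22],down(YAW,0),1),move(st,[.43,.05,.26],down(YAW,0.25),1))
E
```

```text
[0.6706, -1.2716, 0.1701, 0.0003, -0.3326, -0.0003] [0.3239, -1.2714, -0.0295, 0.0003, -0.3326, -0.0003] [0.1489, -0.5808, 0.0081, 0.0003, -0.1734, -0.0002]
```

>>> drive_tool(plan=[[0.05, -0.18, 0, 0, -0.06, 0], [0.1, -0.38, 0, 0, -0.13, 0], [0.15, -0.58, 0, 0, -0.2, 0], [0.22, -0.78, 0, 0, -0.27, 0], [0.32, -0.98, -0.02, 0, -0.333, 0], [0.32, -1, -0.03, 0, -0.333, 0], [0.32, -1, -0.03, 0, -0.333, 0], [0.32, -1, -0.03, 0, -0.333, 0], [0.32, -1, -0.03, 0, -0.333, 0], [0.32, -1, -0.03, 0, -0.333, 0]])

```text
time_s: 2.7
tool_pos: [0.4738, 0.1725, 0.2219]
tcp_rot: [-0.024, 0.707, -0.024, -0.706]
wrist_force: [0.3, 0.5, 0.5]
grip_width: 0.998
```

```bash
python3 - <<'E'
from bench import manip
from h import *
st=manip.state();im=manip.capture('wrist');cv2.imwrite('pics/w2.png',im)
cal=manip.calibration('wrist');Rt=Rq(st['tcp_rot']);p0=st['tool_pos']
import pickle;pickle.dump((st,cal),open('w2.pkl','wb'))
print(p0,wproj(cal,p0,Rt,[BEAR+[0,0,.007],shaft(.052),shaft(0)]))
E
```

```text
[0.47379292 0.17249997 0.22187242] [[200.20560395 182.18448524]
 [518.16879196  99.96861601]
 [488.70611098  71.88089022]]
```

View pics/w2.png

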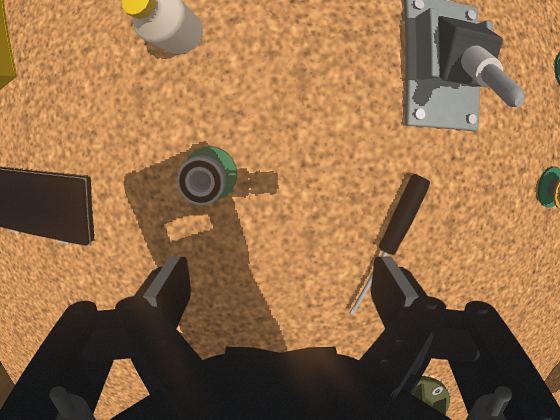

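The bearing's top is centred near (201,182) and the shaft tip is near (517,100). Both match the predictions within about 1 px, so I'll descend on the bearing.

```bash
python3 - <<'E'
from bench import manip
from h import *
im=cv2.imread('pics/w2.png');cv2.imwrite('pics/w2a.png',np.hstack([crop(im,170,145,70,70,6),crop(im,470,40,60,70,6)]))
st=manip.state()
for z in(.10,.016):print(move(st,[BEAR[0],BEAR[1],z],down(YAW,0),1))
E
```

```text
[0.4056, -0.2729, -0.0012, -0.0002, -0.0002, -0.0001]
[0.6856, -0.273, -0.0011, -0.0002, -0.0002, -0.0001]
```

View pics/w2a.png

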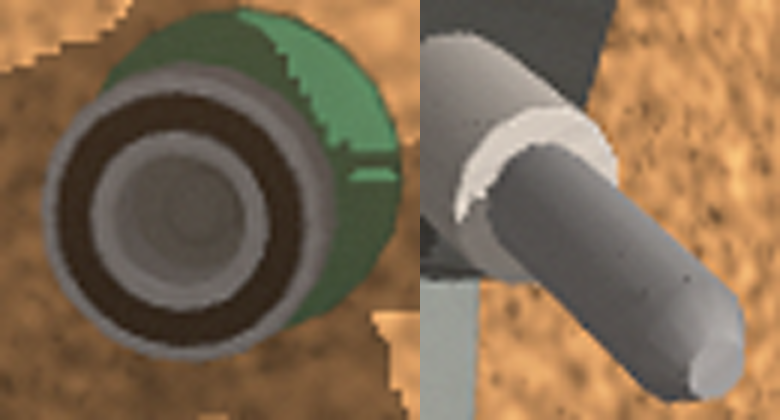

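```bash
python3 - <<'E'
from h import *
import pickle
st,cal=pickle.load(open('w2.pkl','rb'));Rt=Rq(st['tcp_rot']);p0=st['tool_pos']
print(wz(cal,p0,Rt,(199.75,180.9),.044),'tip',wz(cal,p0,Rt,(519.1,100.9),shaft(.052)[2]),shaft(.052))
print(move(st,[.4803,.2545,.016],down(YAW,0),1))
E
```

```text
[0.48109182 0.25461348 0.044     ] tip [ 0.55496626 -0.02815486  0.14503332] [ 0.55565834 -0.0270593   0.14503332]
[0.6862, -0.2742, -0.0027, -0.0003, -0.0004, -0.0001]
```

>>> drive_tool(plan=[[0.08, -0.16, -0.003, 0, 0, 0], [0.2, -0.274, -0.004, 0, 0, 0], [0.36, -0.274, -0.004, 0, 0, 0], [0.52, -0.274, -0.004, 0, 0, 0], [0.63, -0.274, -0.004, 0, 0, 0], [0.686, -0.274, -0.004, 0, 0, 0], [0.686, -0.274, -0.004, 0, 0, 0], [0.686, -0.274, -0.004, 0, 0, 0], [0.686, -0.274, -0.004, 0, 0, 0], [0.686, -0.274, -0.004, 0, 0, 0]])

```text
time_s: 4.0
tool_pos: [0.4809, 0.2547, 0.0166]
tcp_rot: [-0.024, 0.707, -0.024, -0.706]
wrist_force: [-0.9, 0.4, 0.1]
grip_width: 0.999
```

```bash
python3 - <<'E'
from bench import manip
from h import *
st=manip.state();print(st['tool_pos'],Rq(st['tcp_rot']).as_matrix().round(3))
cv2.imwrite('pics/w3.png',manip.capture('wrist'))
E
```

```text
[0.48089472 0.2546888  0.01661432] [[ 0.001 -0.067 -0.998]
 [ 0.    -0.998  0.067]
 [-1.    -0.    -0.001]]
```

View pics/w3.png

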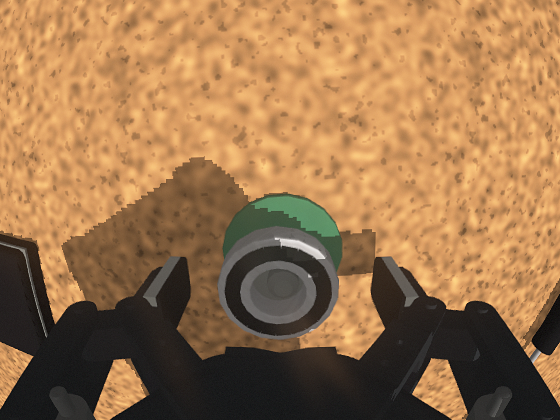

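The bearing at (278,292) sits centred between the open jaws at (175,280) and (385,280). I'll close on it.

>>> drive_tool(plan=[[0, 0, 0, 0, 0, 0], [0, 0, 0, 0, 0, 0], [0, 0, 0, 0, 0, 0], [0, 0, 0, 0, 0, 0], [0, 0, 0, 0, 0, 0], [0, 0, 0, 0, 0, 0], [-0.1, 0, 0, 0, 0, 0], [-0.25, 0, 0, 0, 0, 0], [-0.45, 0, 0, 0, 0, 0], [-0.6, 0, 0, 0, 0, 0]], claw=0.3, grip_force=60)

```text
time_s: 5.3
tool_pos: [0.4806, 0.2546, 0.1988]
tcp_rot: [-0.024, 0.708, -0.024, -0.706]
wrist_force: [0.8, -0.4, -1.9]
grip_width: 0.588
```

```bash
python3 - <<'E'
from bench import manip
from h import *
import pickle
st=manip.state();print(st['tool_pos'],st['grip_width'],st['wrist_force'])
cv2.imwrite('pics/w4.png',manip.capture('wrist'))
pickle.dump((st,manip.calibration('wrist')),open('w4.pkl','wb'))
E
```

```text
[0.4806052  0.25462099 0.19881523] 0.5879586779411053 [ 0.81702867 -0.36882199 -1.9263864 ]
```

View pics/w4.png

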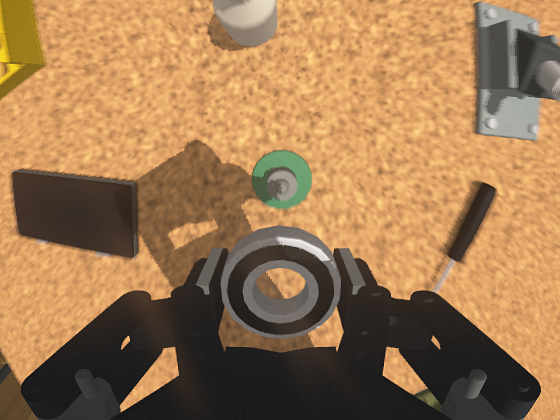

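The bearing is held, with its bore centred at about (281,285). I'll measure its offset in the hand.

```bash
python3 - <<'E'
from h import *
im=cv2.imread('pics/w4.png');cv2.imwrite('pics/w4a.png',crop(im,215,220,130,125,5))
import pickle
st,cal=pickle.load(open('w4.pkl','rb'));p0=np.zeros(3);I=R.identity()
for xx in(-.0274,):
  for zz in(-.002,0,.002):
    th=np.linspace(0,2*np.pi,4,endpoint=False)
    for r in(.026,.0115):
      print(xx,zz,r,((wproj(cal,p0,I,np.c_[np.full(4,xx),r*np.sin(th),zz+r*np.cos(th)])-[215,220]+.5)*5-.5).round(0).tolist())
E
```

```text
-0.0274 -0.002 0.026 [[323.0, 582.0], [632.0, 340.0], [321.0, 55.0], [13.0, 339.0]]
-0.0274 -0.002 0.0115 [[322.0, 456.0], [460.0, 344.0], [322.0, 223.0], [184.0, 344.0]]
-0.0274 0 0.026 [[323.0, 599.0], [630.0, 359.0], [322.0, 79.0], [15.0, 359.0]]
-0.0274 0 0.0115 [[322.0, 474.0], [459.0, 364.0], [322.0, 245.0], [185.0, 364.0]]
-0.0274 0.002 0.026 [[323.0, 615.0], [628.0, 379.0], [322.0, 103.0], [17.0, 379.0]]
-0.0274 0.002 0.0115 [[322.0, 492.0], [459.0, 383.0], [322.0, 266.0], [186.0, 383.0]]
```

View pics/w4a.png

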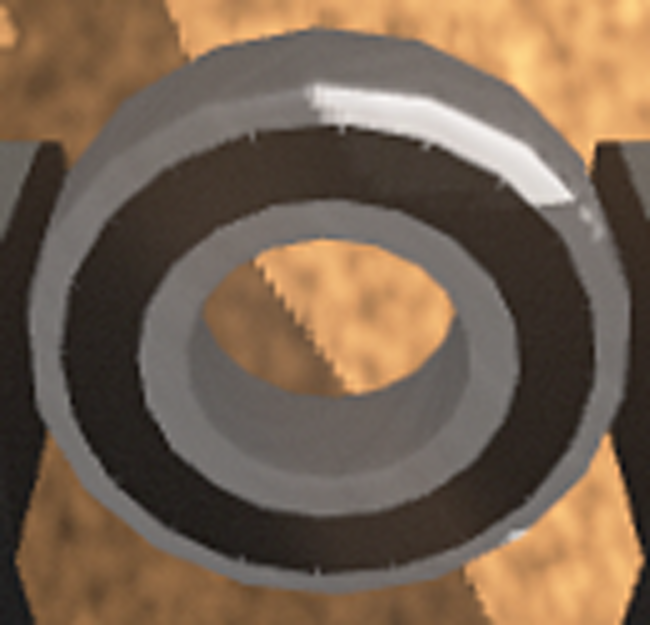

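```bash
python3 - <<'E'
from bench import manip
from h import *
st=manip.state()
print(move(st,shaft(.08),down(YAW,np.pi/6),1),move(st,shaft(.13),down(YAW,np.pi/6),1),shaft(.08),shaft(.13))
E
```

```text
[0.1158, 0.9234, -0.2599, -0.0009, 0.3276, 0.0027] [-0.0293, 0.9228, -0.1779, -0.0009, 0.3276, 0.0027] [ 0.54168975 -0.026122    0.16928203] [ 0.51674584 -0.02444826  0.2125833 ]
```

>>> drive_tool(plan=[[-0.04, 0.15, -0.03, 0, 0.06, 0], [-0.04, 0.34, -0.06, 0, 0.12, 0.001], [-0.03, 0.53, -0.1, -0.001, 0.19, 0.001], [-0.03, 0.72, -0.14, -0.001, 0.26, 0.002], [-0.03, 0.88, -0.178, -0.001, 0.328, 0.003], [-0.03, 0.923, -0.178, -0.001, 0.328, 0.003], [0.05, 0.923, -0.22, -0.001, 0.328, 0.003], [0.116, 0.923, -0.26, -0.001, 0.328, 0.003], [0.116, 0.923, -0.26, -0.001, 0.328, 0.003], [0.116, 0.923, -0.26, -0.001, 0.328, 0.003]])

```text
time_s: 6.6
tool_pos: [0.5416, -0.0259, 0.1697]
tcp_rot: [-0.016, 0.866, -0.029, -0.499]
wrist_force: [-0.3, -0.5, -0.6]
grip_width: 0.583
```

```bash
cat > look.py <<'E'
import sys
from bench import manip
from h import *
import pickle
n=sys.argv[1]
st=manip.state();Rt=Rq(st['tcp_rot']);cal=manip.calibration('wrist')
print('t',st['time_s'],st['tool_pos'].round(4),'grip',round(st['grip_width'],3),'F',st['wrist_force'].round(1),'Ftool',Rt.inv().apply(st['wrist_force']).round(1),'T',st['wrist_torque'].round(2))
print(Rt.as_matrix().round(3).tolist())
for c in sys.argv[2:]:
    im=manip.capture(c);cv2.imwrite(f'pics/{c[0]}{n}.png',im)
pickle.dump((st,cal),open(f'w{n}.pkl','wb'))
# tool coords of the shaft
print('tip in tool',Rt.inv().apply(shaft(.052)-st['tool_pos']).round(4),'shoulder',Rt.inv().apply(shaft(0)-st['tool_pos']).round(4))
print('px tip,shoulder',wproj(cal,st['tool_pos'],Rt,[shaft(.052),shaft(0)]).round(1).tolist())
E
python3 look.py 5 wrist side
```

```text
t 6.6 [ 0.5416 -0.0259  0.1697] grip 0.583 F [-0.3 -0.5 -0.6] Ftool [0.4 0.6 0.6] T [0.   0.37 0.03]
[[0.499, -0.067, -0.864], [-0.034, -0.998, 0.057], [-0.866, 0.001, -0.501]]
tip in tool [0.0284 0.0002 0.0001] shoulder [0.0804 0.0002 0.0002]
px tip,shoulder [[279.5, 241.4], [279.6, 213.0]]
```

View pics/w5.png

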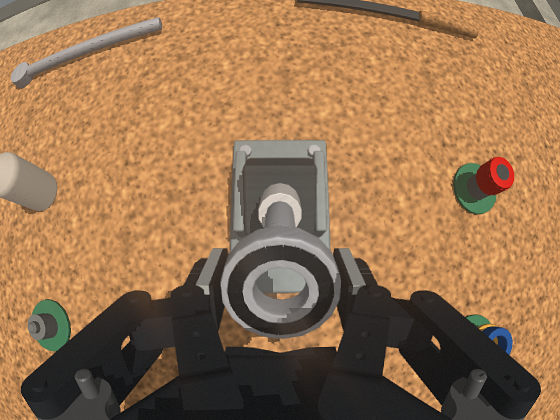

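View pics/s5.png

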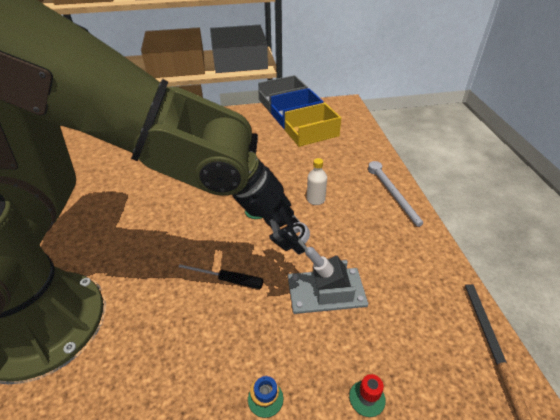

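The bearing is held in front of the shaft, with the boss near (280,205) and the bore at (280,288). I'll check the alignment on an enlarged crop.

```bash
python3 - <<'E'
from h import *
import pickle
im=cv2.imread('pics/w5.png');a=crop(im,225,175,110,100,7)
st,cal=pickle.load(open('w5.pkl','rb'));p=st['tool_pos'];Rt=Rq(st['tcp_rot'])
# predicted shoulder edge circle r=16 and shaft circle r=10 at d=.0,.02
u=np.array([np.sin(-YAW)*-1*0+ -np.sin(YAW),np.cos(YAW),0]);w=np.cross(sdir(),u)
th=np.linspace(0,2*np.pi,60)
for d,r,c in((0,.016,(0,0,255)),(0,.01,(0,255,0)),(.02,.01,(255,0,0))):
    P=shaft(d)+r*(np.outer(np.cos(th),u)+np.outer(np.sin(th),w))
    q=((wproj(cal,p,Rt,P)-[225,175]+.5)*7-.5).round().astype(int)
    cv2.polylines(a,[q.reshape(-1,1,2)],True,c,1)
cv2.imwrite('pics/w5a.png',a)
E
```

```text
(no output)
```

View pics/w5a.png

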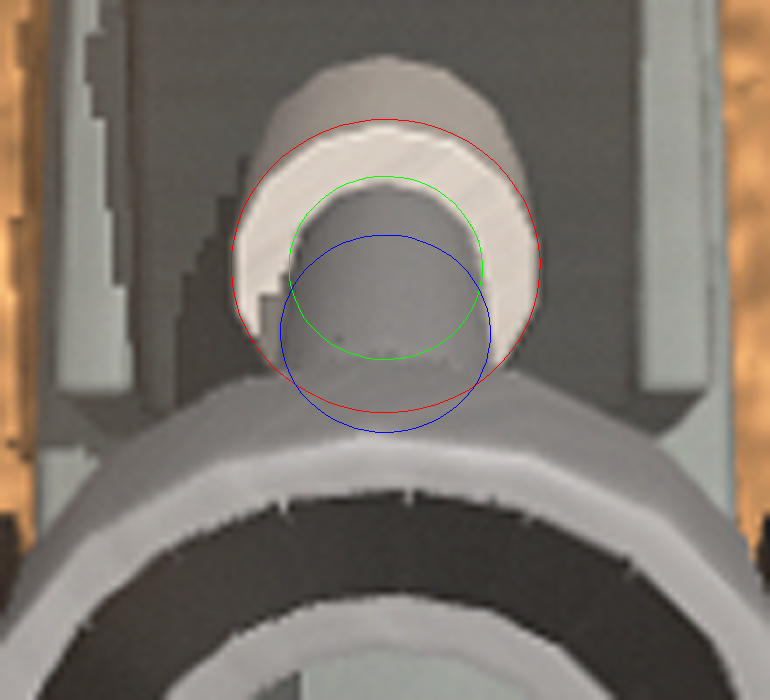

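>>> drive_tool(plan=[[0.04, -0.0005, 0.0015, 0, 0, 0], [0.08, -0.0005, 0.0015, 0, 0, 0], [0.12, -0.0005, 0.0015, 0, 0, 0], [0.16, -0.0005, 0.0015, 0, 0, 0], [0.2, -0.0005, 0.0015, 0, 0, 0], [0.24, -0.0005, 0.0015, 0, 0, 0], [0.27, -0.0005, 0.0015, 0, 0, 0], [0.29, -0.0005, 0.0015, 0, 0, 0], [0.3, -0.0005, 0.0015, 0, 0, 0], [0.305, -0.0005, 0.0015, 0, 0, 0]])

```text
time_s: 7.95
tool_pos: [0.5872, -0.0289, 0.0908]
tcp_rot: [-0.016, 0.866, -0.029, -0.499]
wrist_force: [-0.1, 0.2, -1.5]
grip_width: 0.587
```

```bash
python3 look.py 6 wrist
```

```text
t 7.95 [ 0.5872 -0.0289  0.0908] grip 0.587 F [-0.1  0.2 -1.5] Ftool [ 1.2 -0.2  0.8] T [0.02 0.32 0.01]
[[0.501, -0.067, -0.863], [-0.034, -0.998, 0.057], [-0.865, 0.001, -0.502]]
tip in tool [-0.0628  0.0003  0.0001] shoulder [-0.0108  0.0003  0.0002]
px tip,shoulder [[279.7, 351.2], [279.7, 275.1]]
```

View pics/w6.png

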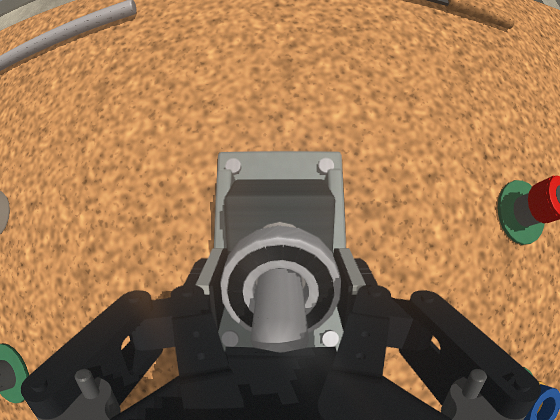

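The bearing is on the shaft and slid down freely. I'll push the last few millimetres against the shoulder.

>>> drive_tool(plan=[[0.003, 0, 0, 0, 0, 0], [0.005, 0, 0, 0, 0, 0], [0.007, 0, 0, 0, 0, 0], [0.009, 0, 0, 0, 0, 0], [0.01, 0, 0, 0, 0, 0], [0.011, 0, 0, 0, 0, 0], [0.012, 0, 0, 0, 0, 0], [0.013, 0, 0, 0, 0, 0], [0.013, 0, 0, 0, 0, 0], [0.013, 0, 0, 0, 0, 0]])

```text
time_s: 9.25
tool_pos: [0.5884, -0.0289, 0.0893]
tcp_rot: [-0.016, 0.866, -0.029, -0.499]
wrist_force: [-40.5, 1.1, 39.4]
grip_width: 0.589
```

```bash
python3 look.py 7 
```

```text
t 9.25 [ 0.5884 -0.0289  0.0893] grip 0.589 F [-40.5   1.1  39.4] Ftool [-54.4   1.6  15.2] T [0.31 2.71 0.02]
[[0.501, -0.067, -0.863], [-0.034, -0.998, 0.057], [-0.865, 0.001, -0.502]]
tip in tool [-0.0646  0.0003  0.0004] shoulder [-0.0126  0.0003  0.0005]
px tip,shoulder [[279.7, 355.6], [279.7, 277.6]]
```

>>> drive_tool(plan=[[0.005, 0, 0, 0, 0, 0], [0.005, 0, 0, 0, 0, 0], [0.005, 0, 0, 0, 0, 0], [0, 0, 0, 0, 0, 0], [-0.04, 0, 0, 0, 0, 0], [-0.12, 0, 0, 0, 0, 0], [-0.22, 0, 0, 0, 0, 0], [-0.35, 0, 0, 0, 0, 0], [-0.5, 0, 0, 0, 0, 0], [-0.5, 0, 0, 0, 0, 0]], claw=0.9)

```text
time_s: 10.5
tool_pos: [0.5131, -0.0239, 0.2228]
tcp_rot: [-0.016, 0.868, -0.029, -0.496]
wrist_force: [-0.3, 0.3, 0.0]
grip_width: 0.9
```

```bash
python3 look.py 8 wrist side; python3 - <<'E'
from h import *
import pickle
st,cal=pickle.load(open('w8.pkl','rb'));p=st['tool_pos'];Rt=Rq(st['tcp_rot'])
im=cv2.imread('pics/w8.png');a=crop(im,220,150,120,110,5);x0,y0,k=220,150,5
u=np.array([-np.sin(YAW),np.cos(YAW),0]);w=np.cross(sdir(),u);th=np.linspace(0,2*np.pi,60)
for d,r,c in((0.014,.026,(0,0,255)),(.014,.0115,(0,255,0)),(.052,.005,(255,0,0))):
    P=shaft(d)+r*(np.outer(np.cos(th),u)+np.outer(np.sin(th),w))
    q=((wproj(cal,p,Rt,P)-[x0,y0]+.5)*k-.5).round().astype(int)
    cv2.polylines(a,[q.reshape(-1,1,2)],True,c,1)
s=cv2.imread('pics/s8.png');cv2.imwrite('pics/w8a.png',np.hstack([a[:,:400] if 0 else a]));cv2.imwrite('pics/s8a.png',crop(s,280,220,100,90,6))
E
```

```text
t 10.5 [ 0.5131 -0.0239  0.2228] grip 0.9 F [-0.3  0.3  0. ] Ftool [-0.2 -0.3  0.3] T [0.04 0.22 0.01]
[[0.506, -0.067, -0.86], [-0.035, -0.998, 0.057], [-0.862, 0.001, -0.507]]
tip in tool [0.0886 0.0003 0.0027] shoulder [0.1406 0.0002 0.0031]
px tip,shoulder [[279.8, 212.7], [279.8, 195.0]]
```

View pics/w8a.png

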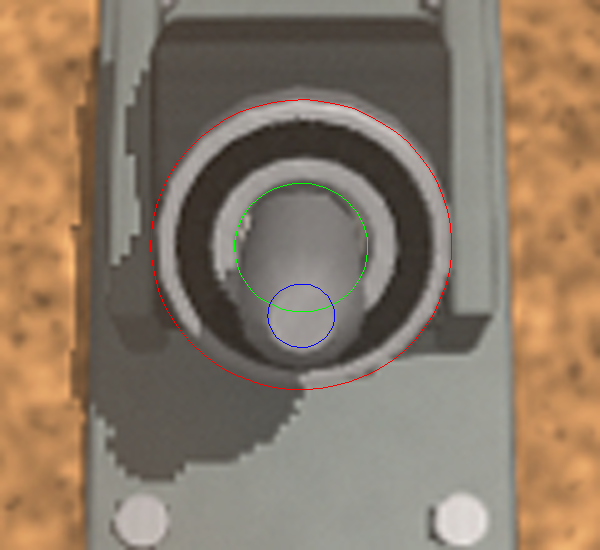

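View pics/s8a.png

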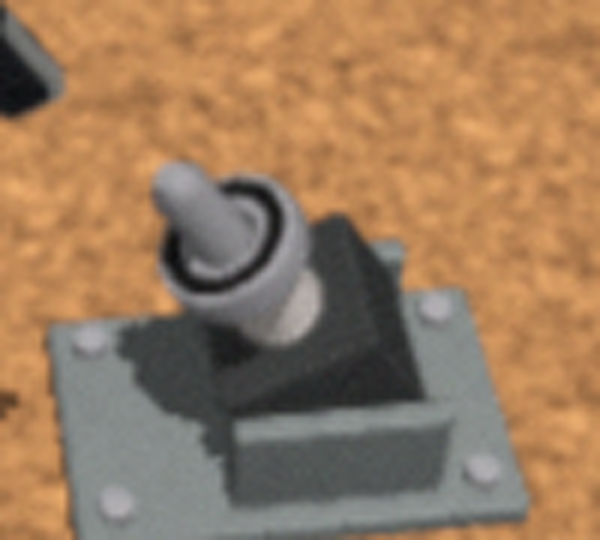

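View pics/w8.png

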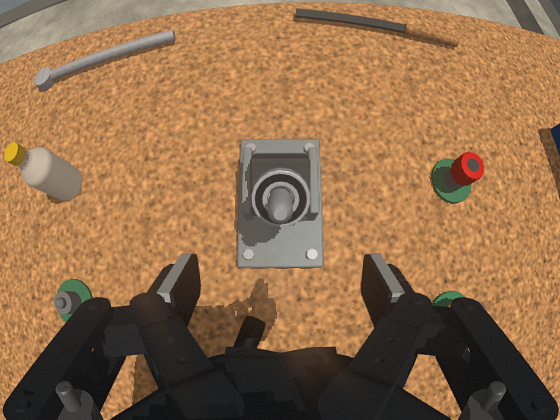

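The bearing is seated and matches the predicted outline. The tip in the picture sits about 1 px lower than predicted, so I'll shift the stand by about 0.5 mm. The next part is the spacer.

```bash
sed -i 's/^STAND=.*/STAND=np.array([.5811,-.0288]);YAW=-.067/' h.py; python3 - <<'E'
from bench import manip
from h import *
st=manip.state()
print(move(st,[SPA[0],SPA[1],.14],down(YAW,0),1),move(st,[SPA[0],SPA[1],.22],down(YAW,0),1))
E
```

```text
[0.1293, 0.7202, 0.3056, 0.0004, -0.3354, -0.0004] [-0.1012, 0.7204, 0.1715, 0.0004, -0.3354, -0.0004]
```

>>> drive_tool(plan=[[-0.08, 0.14, 0.04, 0, -0.06, 0], [-0.1, 0.32, 0.08, 0, -0.13, 0], [-0.1, 0.5, 0.12, 0, -0.2, 0], [-0.1, 0.66, 0.16, 0, -0.28, 0], [0, 0.72, 0.23, 0, -0.335, 0], [0.129, 0.72, 0.306, 0, -0.335, 0], [0.129, 0.72, 0.306, 0, -0.335, 0], [0.129, 0.72, 0.306, 0, -0.335, 0], [0.129, 0.72, 0.306, 0, -0.335, 0], [0.129, 0.72, 0.306, 0, -0.335, 0]], claw=0.9)

```text
time_s: 11.85
tool_pos: [0.4393, -0.2355, 0.1412]
tcp_rot: [-0.023, 0.708, -0.024, -0.706]
wrist_force: [0.3, -0.2, -0.2]
grip_width: 0.902
```

```bash
python3 look.py 9 wrist; python3 - <<'E'
from h import *
import pickle
st,cal=pickle.load(open('w9.pkl','rb'));p=st['tool_pos'];Rt=Rq(st['tcp_rot'])
im=cv2.imread('pics/w9.png');q=wproj(cal,p,Rt,[SPA+[0,0,.009]])[0];print(q)
x0,y0=(q-50).astype(int);k=6;a=crop(im,x0,y0,100,100,k);print(x0,y0)
th=np.linspace(0,2*np.pi,60)
for z,r,c in((.054,.02,(0,0,255)),(.054,.0115,(0,255,0)),(.036,.025,(255,0,255))):
    P=np.c_[SPA[0]+r*np.cos(th),SPA[1]+r*np.sin(th),0*th+z]
    qq=((wproj(cal,p,Rt,P)-[x0,y0]+.5)*k-.5).round().astype(int)
    cv2.polylines(a,[qq.reshape(-1,1,2)],True,c,1)
cv2.imwrite('pics/w9a.png',a)
E
```

```text
t 11.85 [ 0.4393 -0.2355  0.1412] grip 0.902 F [ 0.3 -0.2 -0.2] Ftool [ 0.2  0.1 -0.3] T [ 0.01 -0.03 -0.02]
[[0.002, -0.066, -0.998], [-0.002, -0.998, 0.066], [-1.0, 0.002, -0.002]]
tip in tool [-0.004  -0.2157 -0.1018] shoulder [ 0.0411 -0.2157 -0.1277]
px tip,shoulder [[-50.5, 101.1], [-6.6, 64.6]]
[279.17519468 209.75736251]
229 159
```

View pics/w9a.png

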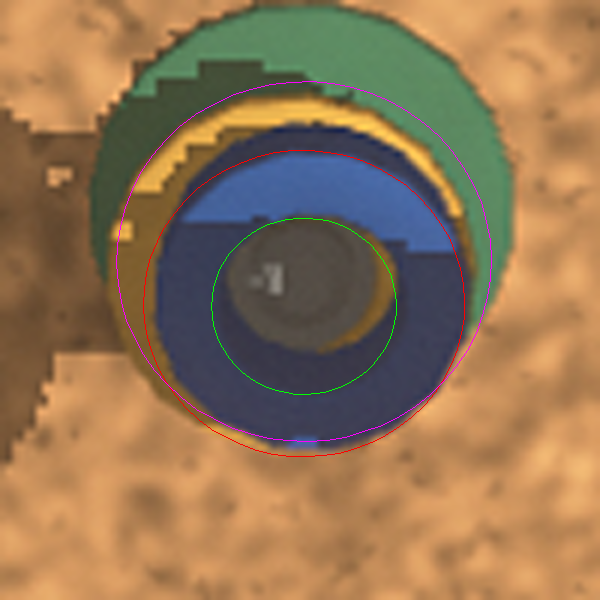

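View pics/w9.png

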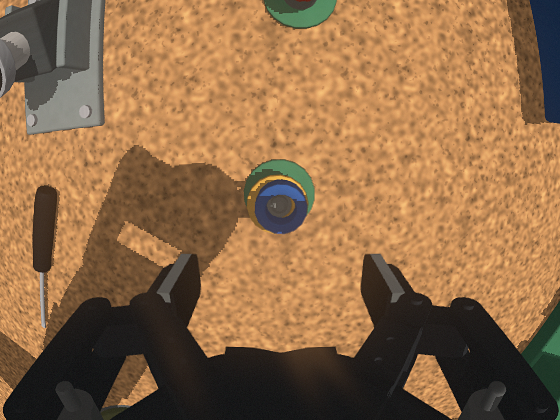

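The spacer's top centre is about 1.3 px right of and 0.9 px above the prediction, which puts it at (0.4398, -0.2365). The washer below it is shifted about 1.5 mm the other way.

```bash
python3 - <<'E'
from bench import manip
from h import *
st=manip.state()
print(move(st,[.4398,-.2365,.0345],down(YAW,0),1))
E
```

```text
[0.3548, 0.0027, -0.0014, 0.0004, -0.0012, -0.0009]
```

>>> drive_tool(plan=[[0.12, 0.003, -0.001, 0, 0, 0], [0.25, 0.003, -0.001, 0, -0.001, 0], [0.33, 0.003, -0.001, 0, -0.001, 0], [0.355, 0.003, -0.001, 0, -0.001, 0], [0.355, 0.003, -0.001, 0, -0.001, 0], [0.355, 0.003, -0.001, 0, -0.001, 0], [0.355, 0.003, -0.001, 0, -0.001, 0], [0.355, 0.003, -0.001, 0, -0.001, 0], [0.355, 0.003, -0.001, 0, -0.001, 0], [0.355, 0.003, -0.001, 0, -0.001, 0]], claw=0.75)

```text
time_s: 13.15
tool_pos: [0.4397, -0.2366, 0.0345]
tcp_rot: [-0.023, 0.707, -0.024, -0.707]
wrist_force: [-0.3, -0.5, -0.3]
grip_width: 0.752
```

>>> drive_tool(plan=[[0, 0, 0, 0, 0, 0], [0, 0, 0, 0, 0, 0], [0, 0, 0, 0, 0, 0], [0, 0, 0, 0, 0, 0], [0, 0, 0, 0, 0, 0], [0, 0, 0, 0, 0, 0], [0, 0, 0, 0, 0, 0], [-0.02, 0, 0, 0, 0, 0], [-0.07, 0, 0, 0, 0, 0], [-0.2, 0, 0, 0, 0, 0]], claw=0.2, grip_force=50)

```text
time_s: 14.4
tool_pos: [0.439, -0.2361, 0.0948]
tcp_rot: [0.023, -0.706, 0.024, 0.707]
wrist_force: [-0.3, -0.1, 0.0]
grip_width: 0.448
```

```bash
python3 look.py 10 wrist
```

```text
t 14.4 [ 0.439  -0.2361  0.0948] grip 0.448 F [-0.3 -0.1  0. ] Ftool [-0.   0.1  0.3] T [-0.   -0.    0.05]
[[-0.002, -0.066, -0.998], [-0.0, -0.998, 0.066], [-1.0, 0.0, 0.002]]
tip in tool [-0.0505 -0.2163 -0.1019] shoulder [-0.0055 -0.2163 -0.128 ]
px tip,shoulder [[-105.9, 107.7], [-52.7, 62.7]]
```

View pics/w10.png

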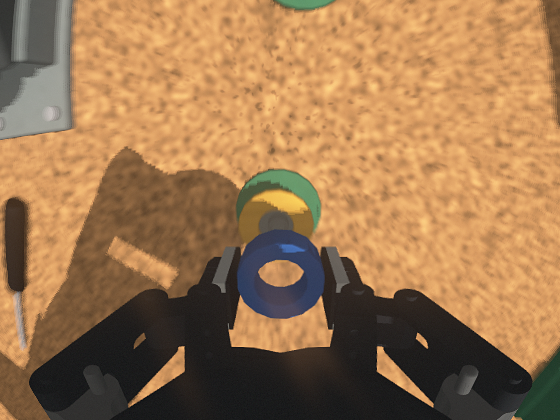

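The spacer is held at (281,275) and the washer stayed on the post at about (277,217). I'll measure both.

```bash
python3 - <<'E'
from h import *
import pickle
st,cal=pickle.load(open('w10.pkl','rb'));p=st['tool_pos'];Rt=Rq(st['tcp_rot'])
im=cv2.imread('pics/w10.png');x0,y0,k=220,165,5;a=crop(im,x0,y0,120,160,k)[:,:]
th=np.linspace(0,2*np.pi,60)
def dr(P,c):
    qq=((wproj(cal,p,Rt,P)-[x0,y0]+.5)*k-.5).round().astype(int);cv2.polylines(a,[qq.reshape(-1,1,2)],True,c,1)
for xx,r,c in((-.0195,.02,(0,0,255)),(-.0195,.0115,(0,255,0))):
    dr(p+Rt.apply(np.c_[0*th+xx,r*np.cos(th),r*np.sin(th)]),c)
dr(np.c_[.4384+.025*np.cos(th),-.2341+.025*np.sin(th),0*th+.036],(255,0,255))
cv2.imwrite('pics/w10a.png',a[:,:600])
E
```

```text
(no output)
```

View pics/w10a.png

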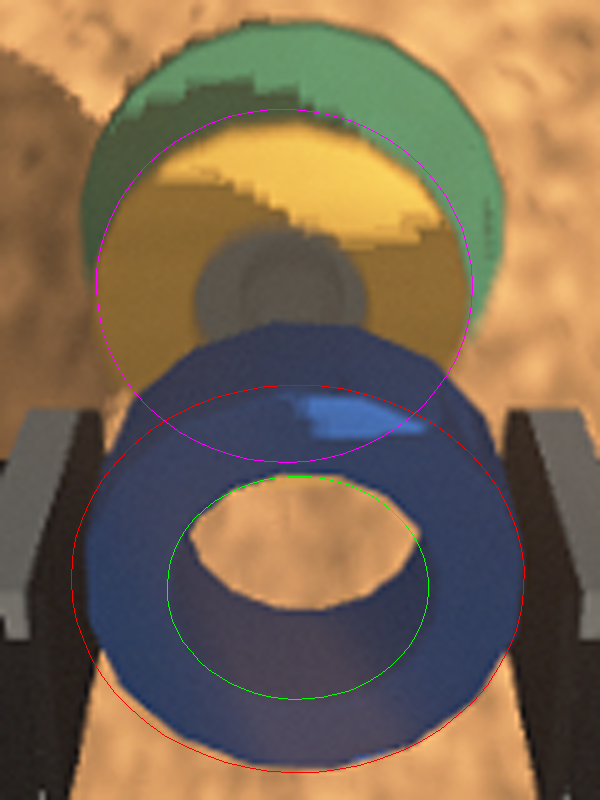

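```bash
python3 - <<'E'
from bench import manip
from h import *
st=manip.state()
for d in(.0785,.13):print(move(st,shaft(d),down(YAW,np.pi/6),1))
print(move(st,[.44,-.236,.2],down(YAW,0),1))
E
```

```text
[-0.2262, -0.724, -0.2896, 0.0011, 0.33, -0.0025]
[-0.3753, -0.7234, -0.2046, 0.0011, 0.33, -0.0025]
[-0.3315, -0.0031, 0.0025, 0.0005, -0.0034, -0.0027]
```

>>> drive_tool(plan=[[-0.18, -0.02, -0.01, 0, 0.02, 0], [-0.34, -0.12, -0.03, 0, 0.07, 0], [-0.38, -0.3, -0.08, 0, 0.14, -0.001], [-0.38, -0.48, -0.13, 0, 0.21, -0.001], [-0.38, -0.65, -0.18, 0.001, 0.28, -0.002], [-0.37, -0.724, -0.205, 0.001, 0.33, -0.003], [-0.3, -0.724, -0.25, 0.001, 0.33, -0.003], [-0.226, -0.724, -0.29, 0.001, 0.33, -0.003], [-0.226, -0.724, -0.29, 0.001, 0.33, -0.003], [-0.226, -0.724, -0.29, 0.001, 0.33, -0.003]])

```text
time_s: 15.7
tool_pos: [0.5421, -0.0262, 0.1691]
tcp_rot: [-0.017, 0.866, -0.029, -0.499]
wrist_force: [-0.3, 0.1, 0.7]
grip_width: 0.446
```

```bash
cat > ov.py <<'E'
import sys
from h import *
import pickle
n=sys.argv[1];x0,y0,w,h,k=map(int,sys.argv[2:7])
st,cal=pickle.load(open(f'w{n}.pkl','rb'));p=st['tool_pos'];Rt=Rq(st['tcp_rot'])
im=cv2.imread(f'pics/w{n}.png');a=crop(im,x0,y0,w,h,k)
u=np.array([-np.sin(YAW),np.cos(YAW),0]);W=np.cross(sdir(),u);th=np.linspace(0,2*np.pi,60)
cols=[(0,0,255),(0,255,0),(255,0,0),(255,0,255),(255,255,0)]
for i,s in enumerate(sys.argv[7:]):
    f,d,r=s.split(',');d=float(d);r=float(r)
    if f=='s': P=shaft(d)+r*(np.outer(np.cos(th),u)+np.outer(np.sin(th),W))
    else: P=p+Rt.apply(np.c_[0*th+d,r*np.cos(th),r*np.sin(th)])
    qq=((wproj(cal,p,Rt,P)-[x0,y0]+.5)*k-.5).round().astype(int);cv2.polylines(a,[qq.reshape(-1,1,2)],True,cols[i],1)
cv2.imwrite(f'pics/w{n}a.png',a)
E
python3 look.py 11 wrist; python3 ov.py 11 215 170 130 170 4  s,.014,.026 s,.035,.01 t,-.0195,.02 t,-.0195,.0115
```

```text
t 15.7 [ 0.5421 -0.0262  0.1691] grip 0.446 F [-0.3  0.1  0.7] Ftool [-0.8 -0.1 -0.1] T [ 0.03  0.21 -0.01]
[[0.5, -0.067, -0.864], [-0.033, -0.998, 0.058], [-0.865, -0.001, -0.501]]
tip in tool [ 0.0274 -0.      0.0007] shoulder [0.0794 0.     0.0007]
px tip,shoulder [[279.1, 243.1], [279.4, 214.2]]
```

View pics/w11a.png

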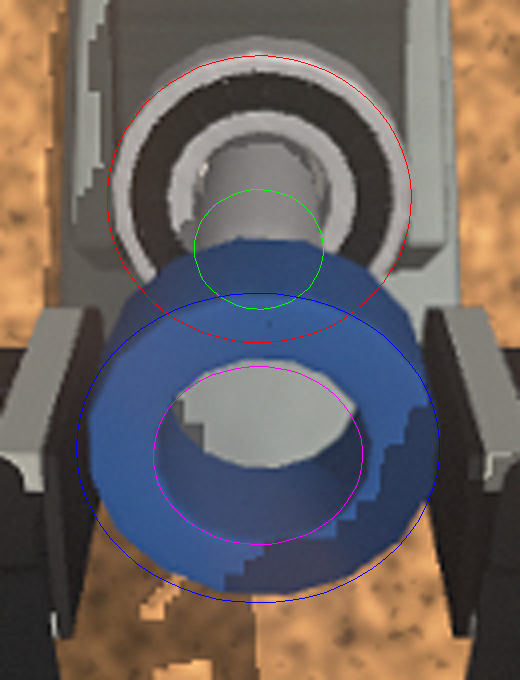

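>>> drive_tool(plan=[[0.03, -0.001, 0.002, 0, 0, 0], [0.06, -0.001, 0.002, 0, 0, 0], [0.1, -0.001, 0.002, 0, 0, 0], [0.14, -0.001, 0.002, 0, 0, 0], [0.175, -0.001, 0.002, 0, 0, 0], [0.2, -0.001, 0.002, 0, 0, 0], [0.21, -0.001, 0.002, 0, 0, 0], [0.216, -0.001, 0.002, 0, 0, 0], [0.222, -0.001, 0.002, 0, 0, 0], [0.222, -0.001, 0.002, 0, 0, 0]])

```text
time_s: 17.0
tool_pos: [0.5749, -0.0281, 0.1118]
tcp_rot: [-0.017, 0.866, -0.029, -0.499]
wrist_force: [-4.8, -0.1, 4.6]
grip_width: 0.451
```

```bash
python3 look.py 12 wrist;python3 ov.py 12 205 190 150 180 4  s,.014,.026 s,.032,.02 t,-.0195,.02 t,-.0195,.0115
```

```text
t 17.0 [ 0.5749 -0.0281  0.1118] grip 0.451 F [-4.8 -0.1  4.6] Ftool [-6.4  0.4  1.8] T [0.05 0.59 0.03]
[[0.501, -0.067, -0.863], [-0.033, -0.998, 0.058], [-0.865, -0.001, -0.502]]
tip in tool [-0.0386  0.0003  0.0004] shoulder [0.0134 0.0003 0.0005]
px tip,shoulder [[279.5, 310.2], [279.7, 253.4]]
```

View pics/w12a.png

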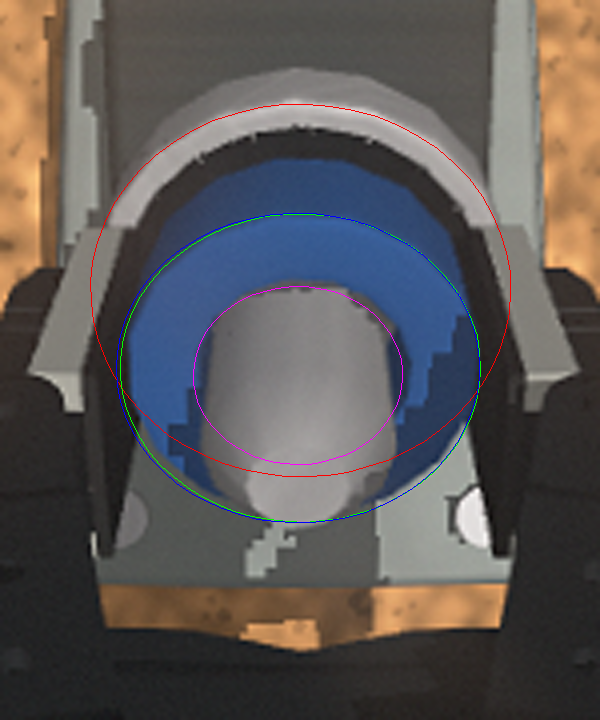

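>>> drive_tool(plan=[[0.003, 0, 0, 0, 0, 0], [0.003, 0, 0, 0, 0, 0], [0.003, 0, 0, 0, 0, 0], [0.0, 0, 0, 0, 0, 0], [-0.03, 0, 0, 0, 0, 0], [-0.1, 0, 0, 0, 0, 0], [-0.22, 0, 0, 0, 0, 0], [-0.36, 0, 0, 0, 0, 0], [-0.42, 0, 0, 0, 0, 0], [-0.42, 0, 0, 0, 0, 0]], claw=0.75)

```text
time_s: 18.3
tool_pos: [0.5118, -0.024, 0.2225]
tcp_rot: [-0.017, 0.867, -0.029, -0.497]
wrist_force: [-0.3, -0.1, -0.9]
grip_width: 0.749
```

```bash
python3 look.py 13 wrist side;python3 ov.py 13 220 150 120 110 6  s,.014,.026 s,.032,.02 s,.052,.005;python3 -c "
from h import *
cv2.imwrite('pics/s13a.png',crop(cv2.imread('pics/s13.png'),280,220,100,90,6))
from bench import manip
st=manip.state()
for z in (.12,.2):print(move(st,[.4380,-.2341,z],down(YAW,0),1))"
```

```text
t 18.3 [ 0.5118 -0.024   0.2225] grip 0.749 F [-0.3 -0.1 -0.9] Ftool [0.6 0.1 0.7] T [-0.03  0.23  0.05]
[[0.503, -0.067, -0.862], [-0.033, -0.998, 0.058], [-0.863, -0.0, -0.504]]
tip in tool [0.0888 0.0002 0.0015] shoulder [0.1408 0.0002 0.0018]
px tip,shoulder [[279.7, 211.2], [279.8, 193.6]]
[0.1897, 0.7155, 0.3395, 0.0, -0.3345, 0.0004]
[-0.041, 0.7153, 0.2057, 0.0, -0.3345, 0.0004]
```

View pics/w13a.png

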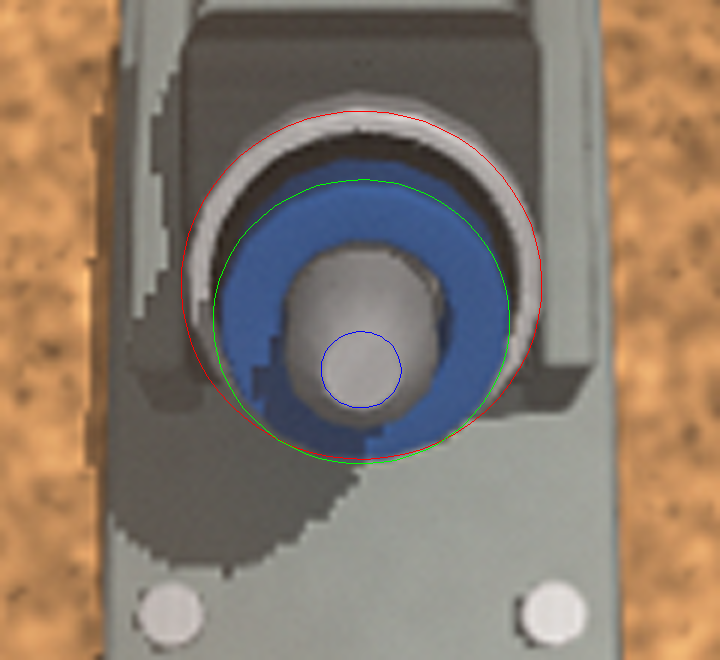

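View pics/s13a.png

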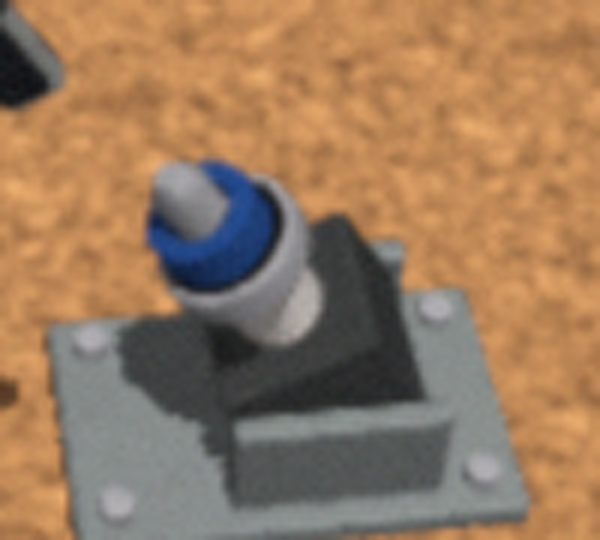

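The spacer is home and flush on the bearing, and the overlays match. The washer is next.

>>> drive_tool(plan=[[-0.06, 0.14, 0.04, 0, -0.06, 0], [-0.06, 0.32, 0.09, 0, -0.13, 0], [-0.06, 0.5, 0.14, 0, -0.2, 0], [-0.05, 0.66, 0.19, 0, -0.28, 0], [0.08, 0.715, 0.27, 0, -0.334, 0], [0.19, 0.715, 0.34, 0, -0.334, 0], [0.19, 0.715, 0.34, 0, -0.334, 0], [0.19, 0.715, 0.34, 0, -0.334, 0], [0.19, 0.715, 0.34, 0, -0.334, 0], [0.19, 0.715, 0.34, 0, -0.334, 0]], claw=0.9)

```text
time_s: 19.65
tool_pos: [0.4383, -0.2341, 0.1209]
tcp_rot: [-0.023, 0.708, -0.024, -0.706]
wrist_force: [0.4, 0.4, -0.0]
grip_width: 0.901
```

```bash
python3 look.py 14 wrist;python3 - <<'E'
from h import *
import pickle
st,cal=pickle.load(open('w14.pkl','rb'));p=st['tool_pos'];Rt=Rq(st['tcp_rot'])
im=cv2.imread('pics/w14.png');x0,y0,k=225,150,6;a=crop(im,x0,y0,110,110,k)
th=np.linspace(0,2*np.pi,60)
for r,c in((.025,(255,0,255)),(.0115,(0,255,0))):
    qq=((wproj(cal,p,Rt,np.c_[.438+r*np.cos(th),-.2341+r*np.sin(th),0*th+.036])-[x0,y0]+.5)*k-.5).round().astype(int);cv2.polylines(a,[qq.reshape(-1,1,2)],True,c,1)
cv2.imwrite('pics/w14a.png',a)
E
```

```text
t 19.65 [ 0.4383 -0.2341  0.1209] grip 0.901 F [ 0.4  0.4 -0. ] Ftool [ 0.  -0.4 -0.4] T [ 0.04 -0.02 -0.07]
[[0.002, -0.067, -0.998], [-0.0, -0.998, 0.067], [-1.0, 0.0, -0.002]]
tip in tool [-0.0239 -0.2143 -0.1029] shoulder [ 0.0212 -0.2143 -0.1288]
px tip,shoulder [[-72.1, 101.3], [-23.9, 61.9]]
```

View pics/w14a.png

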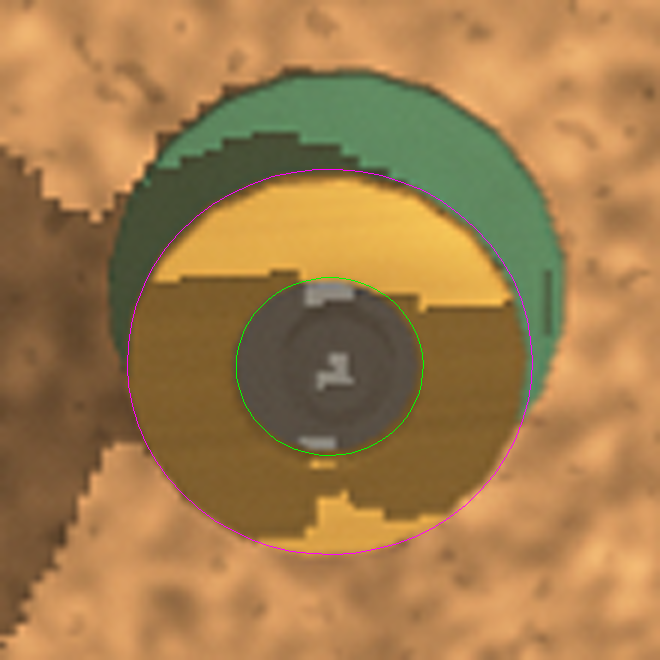

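>>> drive_tool(plan=[[0.12, 0, 0.001, 0, 0, 0], [0.24, 0, 0.001, 0, -0.001, 0], [0.32, 0, 0.001, 0, -0.001, 0], [0.343, 0, 0.001, 0, -0.001, 0], [0.343, 0, 0.001, 0, -0.001, 0], [0.343, 0, 0.001, 0, -0.001, 0], [0.343, 0, 0.001, 0, -0.001, 0], [0.343, 0, 0.001, 0, -0.001, 0], [0.343, 0, 0.001, 0, -0.001, 0], [0.343, 0, 0.001, 0, -0.001, 0]], claw=0.85)

```text
time_s: 20.95
tool_pos: [0.4382, -0.234, 0.0178]
tcp_rot: [-0.023, 0.707, -0.024, -0.707]
wrist_force: [0.3, -0.6, 0.4]
grip_width: 0.851
```

>>> drive_tool(plan=[[0, 0, 0, 0, 0, 0], [0, 0, 0, 0, 0, 0], [0, 0, 0, 0, 0, 0], [0, 0, 0, 0, 0, 0], [0, 0, 0, 0, 0, 0], [0, 0, 0, 0, 0, 0], [0, 0, 0, 0, 0, 0], [-0.02, 0, 0, 0, 0, 0], [-0.1, 0, 0, 0, 0, 0], [-0.25, 0, 0, 0, 0, 0]], claw=0.3, grip_force=50)

```text
time_s: 22.2
tool_pos: [0.4374, -0.2336, 0.0928]
tcp_rot: [0.024, -0.706, 0.023, 0.707]
wrist_force: [0.8, 0.0, 0.0]
grip_width: 0.553
```

```bash
python3 look.py 15 wrist; python3 ov.py 15 210 210 140 130 5 t,-.018,.025 t,-.018,.0115;python3 -c "
from h import *
from bench import manip
st=manip.state()
for z in (.075,.13):print(move(st,shaft(z),down(YAW,np.pi/6),1))"
```

```text
t 22.2 [ 0.4374 -0.2336  0.0928] grip 0.553 F [0.8 0.  0. ] Ftool [-0.  -0.1 -0.8] T [-0.05  0.01  0.05]
[[-0.002, -0.067, -0.998], [0.002, -0.998, 0.067], [-1.0, -0.001, 0.002]]
tip in tool [-0.0522 -0.214  -0.1037] shoulder [-0.0072 -0.2139 -0.1297]
px tip,shoulder [[-106.9, 104.3], [-52.7, 59.3]]
[-0.2196, -0.7164, -0.3007, 0.0009, 0.3296, -0.0017]
[-0.3789, -0.716, -0.21, 0.0009, 0.3296, -0.0017]
```

View pics/w15a.png

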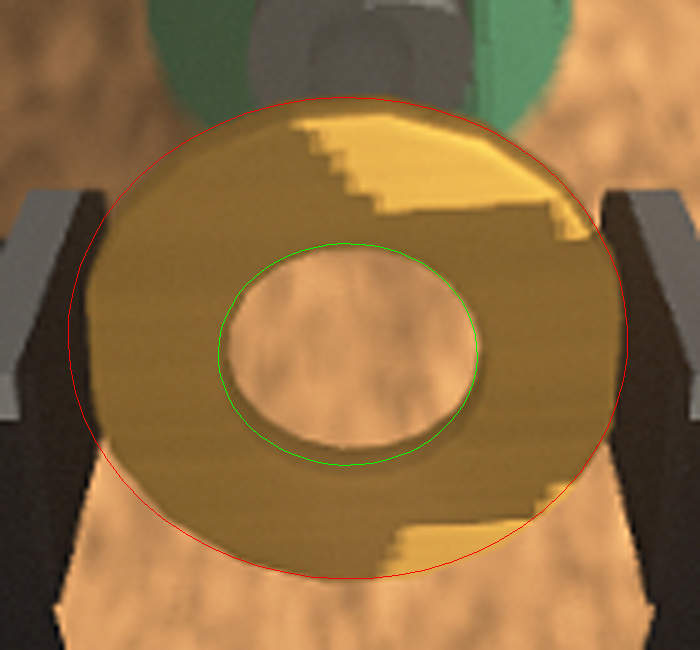

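>>> drive_tool(plan=[[-0.18, -0.02, -0.01, 0, 0.02, 0], [-0.34, -0.12, -0.03, 0, 0.07, 0], [-0.38, -0.3, -0.08, 0, 0.14, 0], [-0.38, -0.48, -0.13, 0, 0.21, -0.001], [-0.38, -0.65, -0.18, 0.001, 0.28, -0.001], [-0.37, -0.717, -0.21, 0.001, 0.33, -0.002], [-0.3, -0.718, -0.256, 0.001, 0.33, -0.002], [-0.22, -0.718, -0.3, 0.001, 0.33, -0.002], [-0.22, -0.718, -0.3, 0.001, 0.33, -0.002], [-0.22, -0.718, -0.3, 0.001, 0.33, -0.002]])

```text
time_s: 23.5
tool_pos: [0.5434, -0.0259, 0.1659]
tcp_rot: [-0.017, 0.866, -0.029, -0.499]
wrist_force: [0.2, 0.8, 0.3]
grip_width: 0.554
```

```bash
python3 look.py 16 wrist; python3 ov.py 16 205 170 150 170 4  s,.032,.02 s,.014,.026 t,-.018,.025 t,-.018,.0115
```

```text
t 23.5 [ 0.5434 -0.0259  0.1659] grip 0.554 F [0.2 0.8 0.3] Ftool [-0.2 -0.8 -0.2] T [ 0.07  0.32 -0.05]
[[0.5, -0.067, -0.863], [-0.033, -0.998, 0.058], [-0.865, -0.0, -0.501]]
tip in tool [0.0239 0.0004 0.0002] shoulder [0.0759 0.0004 0.0003]
px tip,shoulder [[279.9, 244.8], [280.0, 215.1]]
```

View pics/w16a.png

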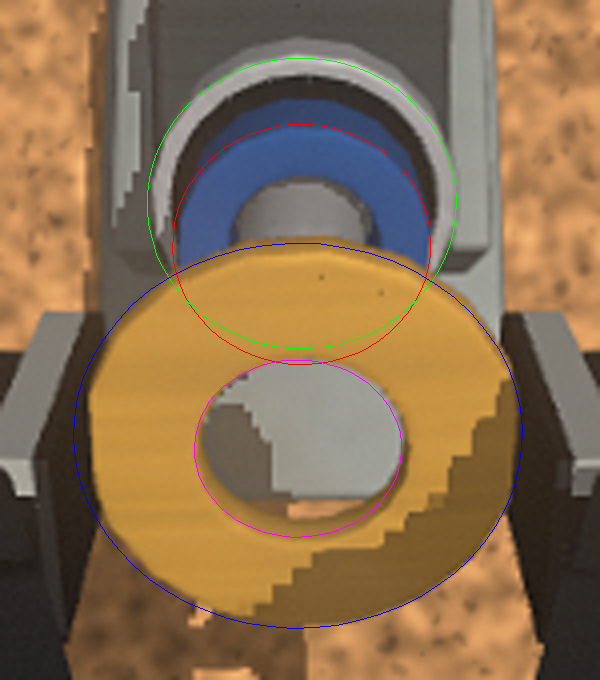

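>>> drive_tool(plan=[[0.03, 0, 0.001, 0, 0, 0], [0.06, 0, 0.001, 0, 0, 0], [0.09, 0, 0.001, 0, 0, 0], [0.12, 0, 0.001, 0, 0, 0], [0.145, 0, 0.001, 0, 0, 0], [0.165, 0, 0.001, 0, 0, 0], [0.175, 0, 0.001, 0, 0, 0], [0.181, 0, 0.001, 0, 0, 0], [0.186, 0, 0.001, 0, 0, 0], [0.186, 0, 0.001, 0, 0, 0]])

```text
time_s: 24.8
tool_pos: [0.5712, -0.0276, 0.1182]
tcp_rot: [-0.017, 0.866, -0.029, -0.499]
wrist_force: [-5.1, 1.9, 5.5]
grip_width: 0.55
```

```bash
python3 look.py 17 wrist; python3 ov.py 17 205 190 150 180 4  s,.038,.025 s,.032,.02 t,-.018,.025 t,-.018,.0115
```

```text
t 24.8 [ 0.5712 -0.0276  0.1182] grip 0.55 F [-5.1  1.9  5.5] Ftool [-7.4 -1.6  1.7] T [0.3  0.57 0.11]
[[0.501, -0.067, -0.863], [-0.033, -0.998, 0.058], [-0.865, -0.001, -0.502]]
tip in tool [-0.0312  0.0005  0.0004] shoulder [0.0208 0.0005 0.0005]
px tip,shoulder [[280.1, 299.7], [280.1, 247.6]]
```

View pics/w17a.png

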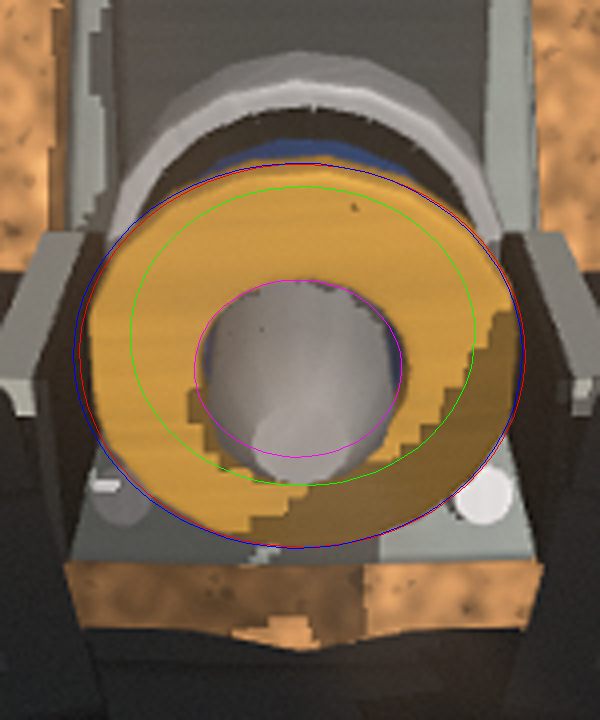

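The washer is seated and made contact at 7 N. I'll release it and retreat.

>>> drive_tool(plan=[[0.003, 0, 0, 0, 0, 0], [0.003, 0, 0, 0, 0, 0], [0.003, 0, 0, 0, 0, 0], [0.0, 0, 0, 0, 0, 0], [-0.03, 0, 0, 0, 0, 0], [-0.1, 0, 0, 0, 0, 0], [-0.22, 0, 0, 0, 0, 0], [-0.36, 0, 0, 0, 0, 0], [-0.42, 0, 0, 0, 0, 0], [-0.42, 0, 0, 0, 0, 0]], claw=0.85)

```text
time_s: 26.1
tool_pos: [0.508, -0.0235, 0.2289]
tcp_rot: [-0.017, 0.867, -0.029, -0.497]
wrist_force: [0.3, 0.5, -0.6]
grip_width: 0.85
```

```bash
python3 look.py 18 wrist side;python3 ov.py 18 220 150 120 110 6  s,.038,.025 s,.014,.026 s,.052,.005;python3 -c "
from h import *
cv2.imwrite('pics/s18a.png',crop(cv2.imread('pics/s18.png'),280,220,100,90,6))
from bench import manip
st=manip.state()
for z in (.15,.24):print(move(st,[.6148,-.2643,z],down(YAW,0),1))"
```

```text
t 26.1 [ 0.508  -0.0235  0.2289] grip 0.85 F [ 0.3  0.5 -0.6] Ftool [ 0.7 -0.5  0.1] T [-0.    0.21  0.01]
[[0.504, -0.067, -0.861], [-0.034, -0.998, 0.058], [-0.863, -0.0, -0.505]]
tip in tool [0.0962 0.0005 0.0015] shoulder [0.1482 0.0005 0.0018]
px tip,shoulder [[280.0, 208.2], [280.0, 191.5]]
[0.4264, 0.7773, -0.2255, -0.0001, -0.3347, 0.0003]
[0.167, 0.7772, -0.376, -0.0001, -0.3347, 0.0003]
```

View pics/w18a.png

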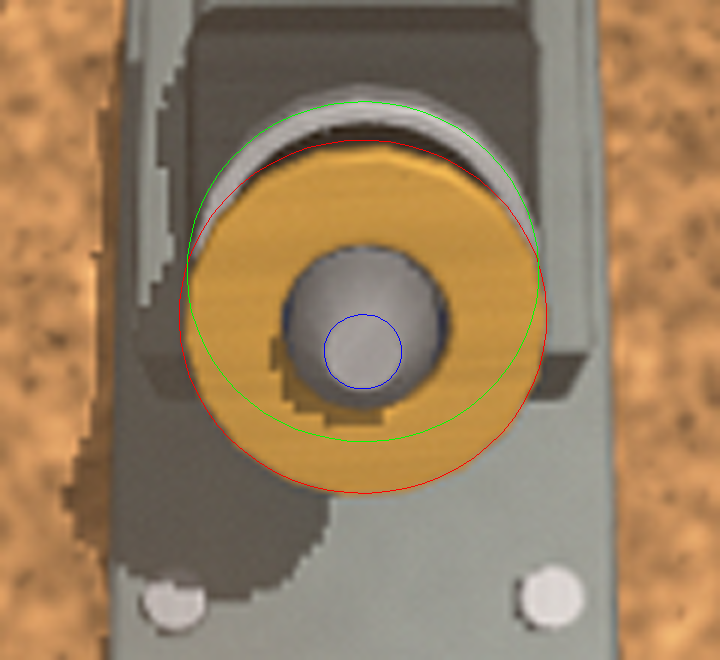

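View pics/s18a.png

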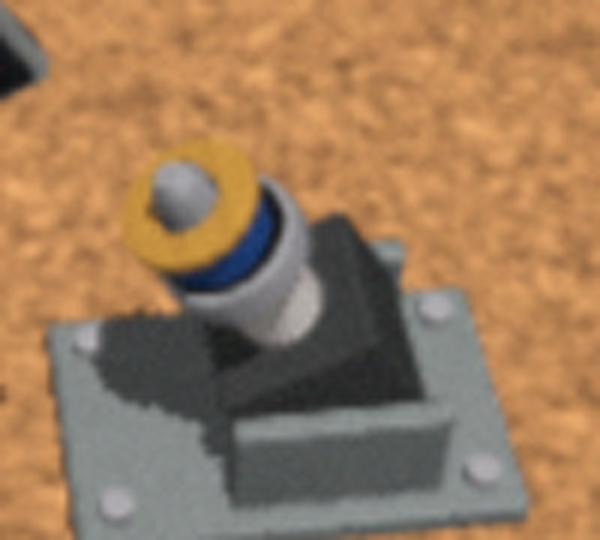

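The washer is home. The cap is next.

>>> drive_tool(plan=[[0.02, 0.16, -0.06, 0, -0.06, 0], [0.06, 0.34, -0.14, 0, -0.13, 0], [0.1, 0.52, -0.22, 0, -0.2, 0], [0.14, 0.7, -0.3, 0, -0.27, 0], [0.2, 0.777, -0.36, 0, -0.334, 0], [0.34, 0.777, -0.28, 0, -0.334, 0], [0.426, 0.777, -0.226, 0, -0.334, 0], [0.426, 0.777, -0.226, 0, -0.334, 0], [0.426, 0.777, -0.226, 0, -0.334, 0], [0.426, 0.777, -0.226, 0, -0.334, 0]], claw=0.85)

```text
time_s: 27.45
tool_pos: [0.6154, -0.2644, 0.1519]
tcp_rot: [-0.024, 0.708, -0.024, -0.705]
wrist_force: [0.4, -0.1, 0.9]
grip_width: 0.846
```

```bash
python3 look.py 19 wrist;python3 - <<'E'
from h import *
import pickle
st,cal=pickle.load(open('w19.pkl','rb'));p=st['tool_pos'];Rt=Rq(st['tcp_rot'])
im=cv2.imread('pics/w19.png');q=wproj(cal,p,Rt,[CAP+[0,0,.03]])[0];x0,y0=(q-50).astype(int);k=6;a=crop(im,x0,y0,100,100,k)
print(q,x0,y0)
th=np.linspace(0,2*np.pi,60)
for r,z,c in((.018,.06,(255,0,255)),(.015,.0,(0,255,0))):
    qq=((wproj(cal,p,Rt,np.c_[CAP[0]+r*np.cos(th),CAP[1]+r*np.sin(th),0*th+z])-[x0,y0]+.5)*k-.5).round().astype(int);
    if z: cv2.polylines(a,[qq.reshape(-1,1,2)],True,c,1)
cv2.imwrite('pics/w19a.png',a)
E
```

```text
t 27.45 [ 0.6154 -0.2644  0.1519] grip 0.846 F [ 0.4 -0.1  0.9] Ftool [-0.9  0.1 -0.4] T [ 0.04 -0.01 -0.02]
[[0.003, -0.067, -0.998], [-0.001, -0.998, 0.067], [-1.0, 0.0, -0.003]]
tip in tool [ 0.0065 -0.2328  0.0761] shoulder [ 0.0516 -0.2328  0.0502]
px tip,shoulder [[0.2, 323.9], [20.5, 273.2]]
[279.20884463 208.51109949] 229 158
```

View pics/w19a.png

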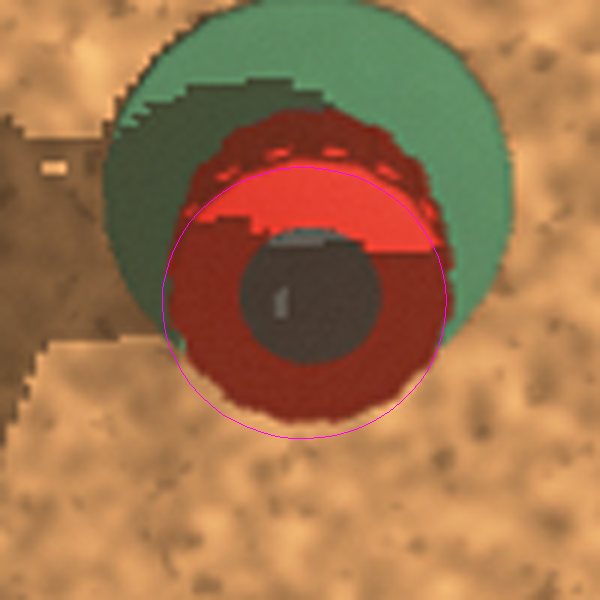

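```bash
python3 - <<'E'
from bench import manip
from h import *
st=manip.state()
print(move(st,[.6157,-.2652,.031],down(YAW,0),1))
E
```

```text
[0.4024, 0.0025, -0.0001, -0.0, -0.002, -0.0002]
```

>>> drive_tool(plan=[[0.12, 0.002, 0, 0, -0.001, 0], [0.25, 0.002, 0, 0, -0.002, 0], [0.36, 0.002, 0, 0, -0.002, 0], [0.402, 0.002, 0, 0, -0.002, 0], [0.402, 0.002, 0, 0, -0.002, 0], [0.402, 0.002, 0, 0, -0.002, 0], [0.402, 0.002, 0, 0, -0.002, 0], [0.402, 0.002, 0, 0, -0.002, 0], [0.402, 0.002, 0, 0, -0.002, 0], [0.402, 0.002, 0, 0, -0.002, 0]], claw=0.7)

```text
time_s: 28.75
tool_pos: [0.6157, -0.2651, 0.0312]
tcp_rot: [-0.024, 0.707, -0.024, -0.707]
wrist_force: [0.3, -0.2, 0.4]
grip_width: 0.699
```

>>> drive_tool(plan=[[0, 0, 0, 0, 0, 0], [0, 0, 0, 0, 0, 0], [0, 0, 0, 0, 0, 0], [0, 0, 0, 0, 0, 0], [0, 0, 0, 0, 0, 0], [0, 0, 0, 0, 0, 0], [0, 0, 0, 0, 0, 0], [-0.02, 0, 0, 0, 0, 0], [-0.1, 0, 0, 0, 0, 0], [-0.25, 0, 0, 0, 0, 0]], claw=0.2, grip_force=50)

```text
time_s: 30.0
tool_pos: [0.6146, -0.2645, 0.105]
tcp_rot: [0.024, -0.705, 0.023, 0.708]
wrist_force: [1.3, 0.2, 0.2]
grip_width: 0.406
```

```bash
python3 look.py 20 wrist; python3 ov.py 20 210 210 140 130 5 t,-.029,.018 t,-.029,.009;python3 -c "
from h import *
from bench import manip
st=manip.state()
for z in (.085,.14):print(move(st,shaft(z),down(YAW,np.pi/6),1))"
```

```text
t 30.0 [ 0.6146 -0.2645  0.105 ] grip 0.406 F [1.3 0.2 0.2] Ftool [-0.2 -0.2 -1.3] T [-0.    0.04 -0.07]
[[-0.004, -0.067, -0.998], [0.002, -0.998, 0.067], [-1.0, -0.001, 0.004]]
tip in tool [-0.0394 -0.2329  0.0753] shoulder [ 0.0056 -0.2329  0.0492]
px tip,shoulder [[-32.6, 354.7], [-11.7, 297.1]]
[-0.2049, -0.7792, 0.3131, 0.0005, 0.3299, -0.0016]
[-0.3642, -0.7788, 0.4039, 0.0005, 0.3299, -0.0016]
```

View pics/w20a.png

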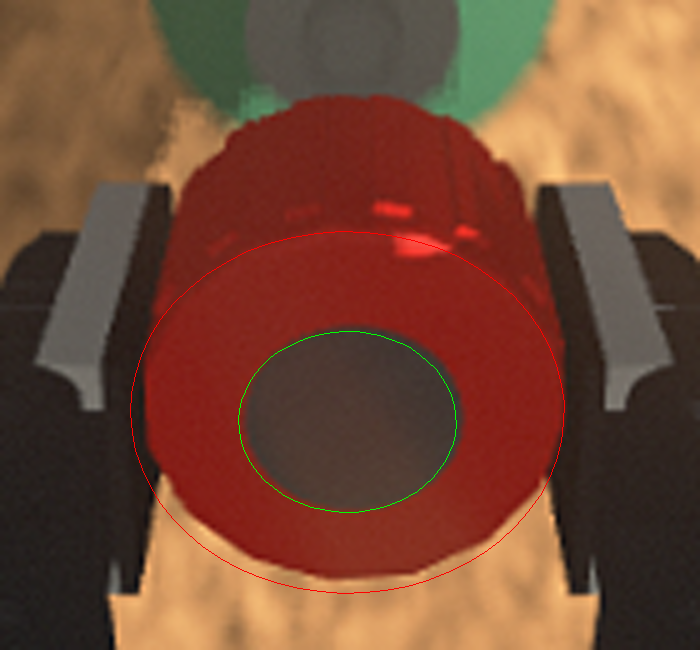

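>>> drive_tool(plan=[[-0.18, -0.02, 0.03, 0, 0.02, 0], [-0.34, -0.12, 0.08, 0, 0.07, 0], [-0.38, -0.3, 0.16, 0, 0.14, 0], [-0.38, -0.48, 0.25, 0, 0.21, -0.001], [-0.38, -0.65, 0.34, 0, 0.28, -0.001], [-0.37, -0.778, 0.4, 0, 0.33, -0.002], [-0.29, -0.779, 0.36, 0, 0.33, -0.002], [-0.205, -0.779, 0.313, 0, 0.33, -0.002], [-0.205, -0.779, 0.313, 0, 0.33, -0.002], [-0.205, -0.779, 0.313, 0, 0.33, -0.002]])

```text
time_s: 31.3
tool_pos: [0.5386, -0.0261, 0.1744]
tcp_rot: [-0.017, 0.866, -0.029, -0.5]
wrist_force: [-0.2, -0.1, -0.5]
grip_width: 0.404
```

```bash
python3 look.py 21 wrist; python3 ov.py 21 205 170 150 170 4  s,.038,.025 s,.038,.010 t,-.0288,.018 t,-.0288,.009
```

```text
t 31.3 [ 0.5386 -0.0261  0.1744] grip 0.404 F [-0.2 -0.1 -0.5] Ftool [0.4 0.1 0.4] T [ 0.02  0.28 -0.03]
[[0.499, -0.066, -0.864], [-0.033, -0.998, 0.058], [-0.866, -0.0, -0.5]]
tip in tool [ 0.0337 -0.0001  0.0003] shoulder [ 0.0857 -0.0001  0.0003]
px tip,shoulder [[279.1, 238.2], [279.3, 210.9]]
```

View pics/w21a.png

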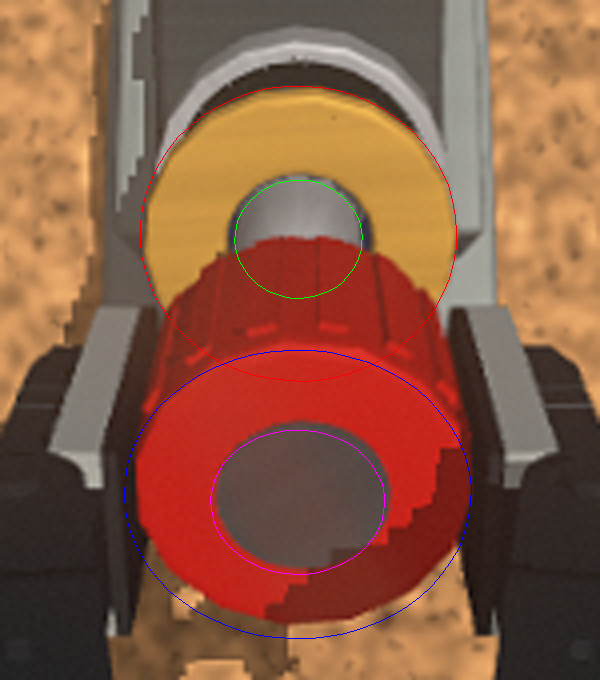

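>>> drive_tool(plan=[[0.025, -0.001, 0.002, 0, 0, 0], [0.05, -0.001, 0.002, 0, 0, 0], [0.075, -0.001, 0.002, 0, 0, 0], [0.1, -0.001, 0.002, 0, 0, 0], [0.12, -0.001, 0.002, 0, 0, 0], [0.135, -0.001, 0.002, 0, 0, 0], [0.144, -0.001, 0.002, 0, 0, 0], [0.15, -0.001, 0.002, 0, 0, 0], [0.154, -0.001, 0.002, 0, 0, 0], [0.154, -0.001, 0.002, 0, 0, 0]])

```text
time_s: 32.6
tool_pos: [0.5611, -0.0272, 0.1344]
tcp_rot: [-0.017, 0.866, -0.029, -0.499]
wrist_force: [-5.6, 1.6, 1.5]
grip_width: 0.405
```

```bash
python3 look.py 22 wrist side; python3 ov.py 22 205 180 150 170 4  s,.038,.025 s,.068,.018 t,-.0288,.018 t,-.0288,.009;python3 -c "
from h import *
cv2.imwrite('pics/s22a.png',crop(cv2.imread('pics/s22.png'),270,210,100,90,6))"
```

```text
t 32.6 [ 0.5611 -0.0272  0.1344] grip 0.405 F [-5.6  1.6  1.5] Ftool [-4.1 -1.3  4.2] T [0.17 0.81 0.03]
[[0.5, -0.066, -0.864], [-0.033, -0.998, 0.057], [-0.866, -0.0, -0.501]]
tip in tool [-0.0122  0.0002 -0.0002] shoulder [ 0.0398  0.0003 -0.0002]
px tip,shoulder [[279.5, 275.7], [279.7, 233.5]]
```

View pics/w22a.png

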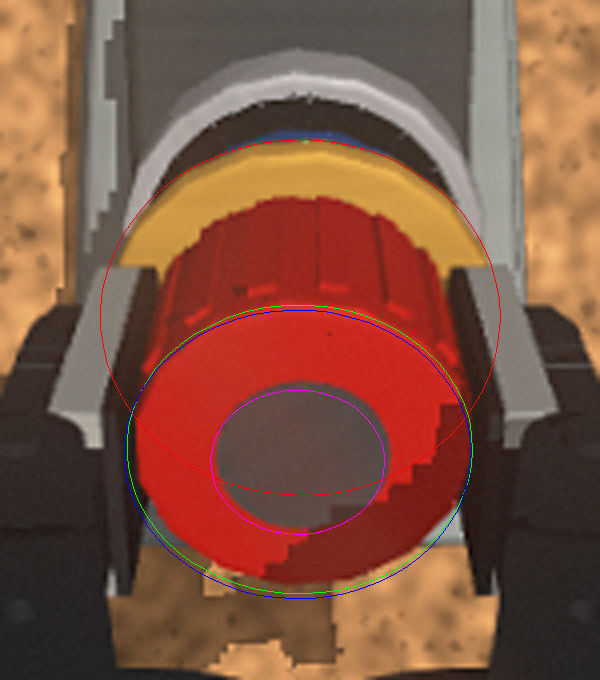

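View pics/s22a.png

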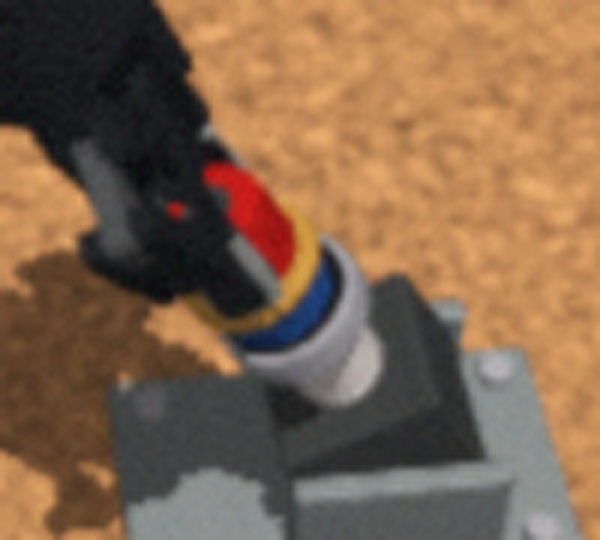

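The cap is on the shaft and touching. One more small push, then I'll release.

>>> drive_tool(plan=[[0.002, 0, 0, 0, 0, 0], [0.003, 0, 0, 0, 0, 0], [0.004, 0, 0, 0, 0, 0], [0.005, 0, 0, 0, 0, 0], [0.005, 0, 0, 0, 0, 0], [0.005, 0, 0, 0, 0, 0], [0.005, 0, 0, 0, 0, 0], [0.005, 0, 0, 0, 0, 0], [0.005, 0, 0, 0, 0, 0], [0.005, 0, 0, 0, 0, 0]])

```text
time_s: 33.95
tool_pos: [0.5613, -0.0272, 0.1343]
tcp_rot: [-0.017, 0.866, -0.028, -0.499]
wrist_force: [-25.6, 1.9, 22.3]
grip_width: 0.405
```

>>> drive_tool(plan=[[0, 0, 0, 0, 0, 0], [0, 0, 0, 0, 0, 0], [0, 0, 0, 0, 0, 0], [0.0, 0, 0, 0, 0, 0], [-0.03, 0, 0, 0, 0, 0], [-0.1, 0, 0, 0, 0, 0], [-0.22, 0, 0, 0, 0, 0], [-0.34, 0, 0, 0, 0, 0], [-0.4, 0, 0, 0, 0, 0], [-0.4, 0, 0, 0, 0, 0]], claw=0.75)

```text
time_s: 35.2
tool_pos: [0.5014, -0.0233, 0.2397]
tcp_rot: [-0.017, 0.867, -0.029, -0.498]
wrist_force: [0.9, -0.5, -1.0]
grip_width: 0.75
```

```bash
python3 look.py 23 wrist side top;python3 ov.py 23 220 150 120 110 6  s,.038,.025 s,.068,.018 s,.068,.009;python3 -c "
from h import *
cv2.imwrite('pics/s23a.png',crop(cv2.imread('pics/s23.png'),270,210,100,90,6))"
```

```text
t 35.2 [ 0.5014 -0.0233  0.2397] grip 0.75 F [ 0.9 -0.5 -1. ] Ftool [ 1.3  0.5 -0.3] T [ 0.    0.29 -0.04]
[[0.502, -0.066, -0.862], [-0.033, -0.998, 0.057], [-0.864, -0.0, -0.504]]
tip in tool [0.109  0.0002 0.0011] shoulder [0.161  0.0002 0.0013]
px tip,shoulder [[279.7, 202.9], [279.8, 187.7]]
```

View pics/w23a.png

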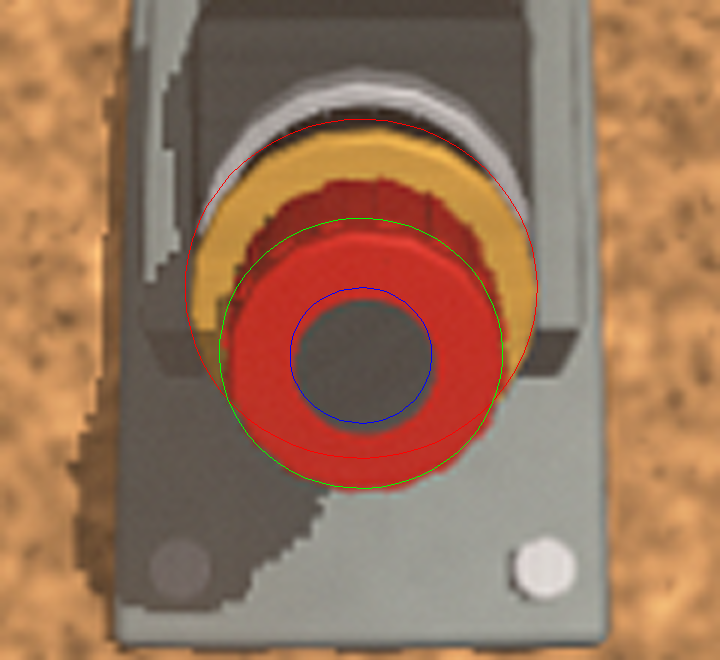

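View pics/s23a.png

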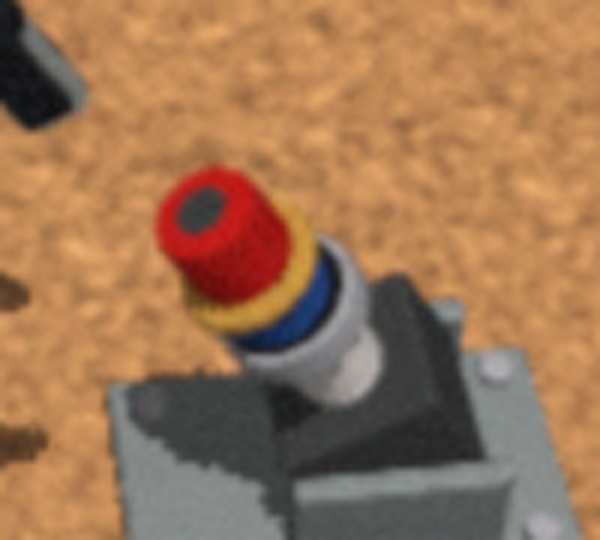

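View pics/s23.png

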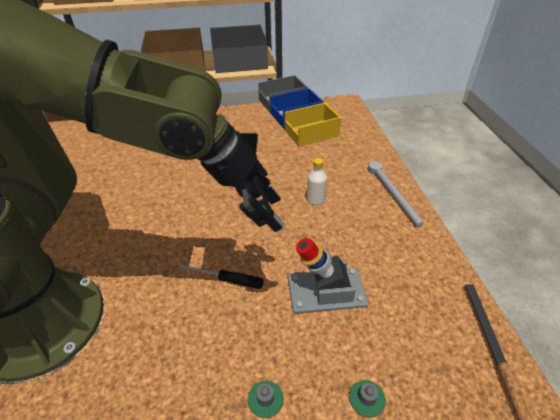

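The cap's spot sits about 2 px low, which fits the 1.5 mm bore play. I'll check its tilt by overlaying mouth and top circles with that sag included.

```bash
python3 - <<'E'
from h import *
import pickle
st,cal=pickle.load(open('w23.pkl','rb'));p=st['tool_pos'];Rt=Rq(st['tcp_rot'])
im=cv2.imread('pics/w23.png');x0,y0,k=230,160,7;a=crop(im,x0,y0,100,85,k)
u=np.array([-np.sin(YAW),np.cos(YAW),0]);W=np.cross(sdir(),u);th=np.linspace(0,2*np.pi,60)
g=np.array([0,0,-1.]);g-=g@sdir()*sdir();g/=np.linalg.norm(g)
for d,r,s,c in((.038,.0175,.0013,(0,255,255)),(.068,.009,.0013,(255,0,0)),(.068,.017,.0013,(0,255,0))):
    P=shaft(d+.0006)+s*g+r*(np.outer(np.cos(th),u)+np.outer(np.sin(th),W))
    qq=((wproj(cal,p,Rt,P)-[x0,y0]+.5)*k-.5).round().astype(int);cv2.polylines(a,[qq.reshape(-1,1,2)],True,c,1)
cv2.imwrite('pics/w23b.png',a)
E
```

```text
(no output)
```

View pics/w23b.png

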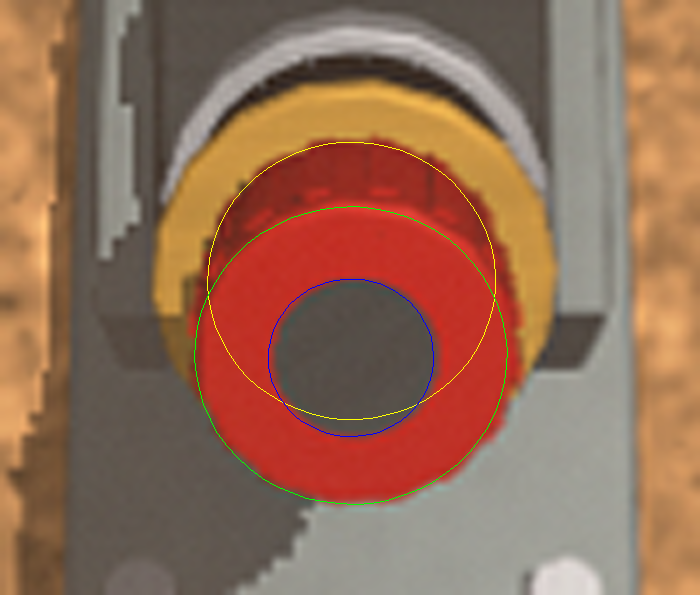

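View pics/t23.png

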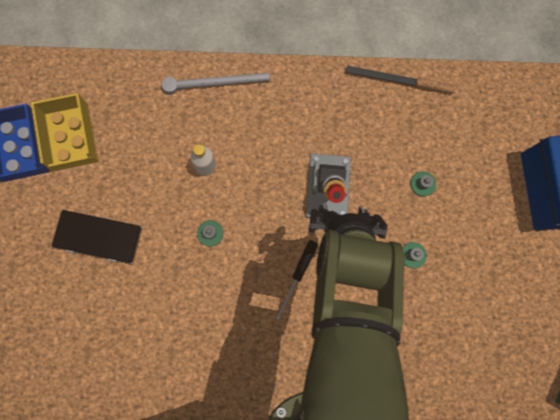

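The mouth and top circles both fit with the same sag, so the cap is square and flush. The bystanders are at the same pixels as in the first picture. I'll hand in now.

```bash
python3 -c "
from bench import manip
s=manip.state();print(s['time_s'],s['wrist_force'],abs(s['dq']).max());print(manip.sign_off())"
```

```text
35.35 [ 0.22469755  0.39457697 -0.17633013] 0.008146529647044922
the job is handed in; nothing more can be done
None
```

The bearing, spacer, washer and cap are on the tilted shaft in that order, each released. I handed the job in at 35.4 s of the 72 s allowed; the sign-off gave no verdict.

- **Seating:** I pushed the bearing down to the shoulder with about 54 N. The spacer and washer stopped in contact at about 6–7 N, and the cap was pushed on to about 34 N. After each release, the wrist and side pictures showed the part at its home outline within about 1–1.5 mm.
- **Cap:** its top spot sat about 2 px (1.4 mm) low. The mouth is offset by the same amount, so I read it as the 1.5 mm bore play, not a tilt.
- **Shoulder position:** contact came about 0.8 mm above where the cameras put the shoulder, which is within calibration error.
- **Clear of everything:** the gripper was open and well back, the wrist force was near zero, and the arm was at rest. By eye in the last top picture, the screwdriver, oil bottle and gauge case were where they started.

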